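Lay two heat sinks base down and slide them home in the loading nest

ROBOT

A 6-joint arm with a two-finger parallel gripper is mounted at the origin on a cart in front of the work surface, level with it; the furniture and walls round the work are solid. World frame = base frame: x ahead of the robot, y to its left, z up, the work surface at z = 0. Lengths are in m, angles in rad, forces in N, time in s.
With the tool pointing down it reaches from about 0.25 to 0.775 m from the base axis. Payload 4 kg.
Tool frame: the origin (TCP) lies midway between the tips of the shut fingers; the grasp point (between the pads) lies 19 mm behind it; y points along the fingers, x is the direction in which the jaws open and shut, and the axes are right-handed (so a half turn about y gives the same grasp; the last joint's range is limited). The gripper opens to 85 mm and grips with 20 to 120 N. Pads are 22 mm wide; open, the fingers measure 114 mm over their backs; the gripper's body (76 mm by 85 mm) begins 54 mm behind the grasp point. The pads swing forward as they close: fully open they stand 13 mm farther back than shut.
Start: joints at [1.1, 0.087, 1.371, -0, 1.684, -0.103], TCP at [0.198, 0.513, 0.231] pointing down, gripper open.
Joint ranges: [-3.1, 3.1], [-0.76, 2.03], [0.27, 2.55], [-1.08, 4.22], [0.17, 2.65], [-2.57, 2.57]. Speed limits (rad/s): [2.79, 2.79, 3.14, 3.14, 3.14, 3.14].

INTERFACE

Orientations are given as a rotation vector (axis times angle).
In Python, from cell import * gives the robot as it stands.
- The arm moves only by the shell command python3 -m pendant 'ROWS' [FORCE]. ROWS is JSON, a list of rows, each a list of 7 numbers: the turn, a rotation vector about the tool's x, y, z in rad, then the shift along the tool's x, y, z in cm, then the opening in per cent of the stroke, from 0 (shut) to 100 (fully open). A call has 1 to 12 rows; each row is the pose to reach, as a shift and turn from the pose measured when the call began, along the tool's axes at that moment; what a row does not reach only later rows make up. A row lasts 1/8 s, in which the tool goes at most 62.5 mm and 10.7 degrees, less where a joint would pass 70% of its speed; a pose out of reach is approached as far as the arm can. A call with a gripper value outside its range is refused whole. The fingers move at their own pace and stop on an object; FORCE is the grip in N (left out, the last holds). Time passes only in rows, so rows that repeat a pose let the fingers close. It gives the time, the measured TCP pose, the force and the opening at its end, in the units of the state.
- get_state(): the state, without advancing time (a new reading comes with each control period).
- camera(name): name is "scene" or "top" or "wrist"; returns a dict with "img" (400x640x3 uint8, red, green, blue), "camera_matrix" (3x3 intrinsics, pixels), "R" (3x3) and "t" (3): a world point X has camera coordinates R X + t; the wrist camera has in their place "mount" (4x4, takes a point from camera to tool coordinates, whose origin is the TCP and whose axes are the tool frame's). Camera axes: x right, y down, z forward; pixel columns grow to the right and rows downward; lengths in m; the calibration is good to about 2 mm. A picture is of the moment at which its call begins: read the wrist's pose just before it. There is no depth.
- job_done(): hands the job in, once; it reports no verdict.
Trained networks look in the newest picture that a camera, given by its name, has taken for a name from the list of things; names that differ only in an ending like _2 or _b are one class to them, and where a whole thing is asked for, a point or a joint stands for the part that bears it (a point fixed in the world has none). Each returns a list of dicts, best first, with "conf" (0 to 1); they miss things now and then, are a little off and sometimes report something else, mostly with a low value. They report only what shows in the picture. A call takes as long as a camera call.
- spot_in(thing, camera): "rect" ([left, top, width, height] in pixels, round what is visible of it).
- silhouettes(thing, camera): "region" (400x640 bool, what is visible of it) and "rect" ([left, top, width, height] in pixels, round what is visible of it).
The state is a dict: "time": time; "joints": joint angles; "joint_velocities": joint speeds; "joint_efforts": joint torques, N m; "tcp_pos": TCP position; "tcp_rot": TCP orientation; "wrist_force": force on the tool from outside, world axes, zero at the start; "wrist_torque": the same for the moment, N m; "grip_width": finger opening in m.
Only numpy, scipy, OpenCV 4.12 (cv2) and the standard library are available. Lean on these libraries where they do the work, as an engineer would, in place of code of your own. Each camera call takes 0.05 s, during which the arm holds its last target.

TASK

The two aluminium heat sinks stand on their long edges in front of the blue loading nest. Without picking them up, tip each one over so that it lies on its flat base with the fins up, then push one into each lane, plain end first and the end with the black transistor facing out, until it rests against the stop at the back. Leave the solder spool, the blue tape roll and the transformer where they are.

Things in the scene. Friction and masses are not known exactly. Their poses are not given: they have to be found in the camera images.
- nest: blue fixed loading nest on the bench, 200 mm wide, with two open-fronted lanes side by side. Origin on the bench, on the face of the stop, midway between the lanes. +x runs into the lanes (away from their mouths), +y to the left, +z up. Rails are 15 mm high and reach 72 mm out from the stop (x = 0 to -72 mm); black flared lead-ins go on to x = -112 mm. No floor: parts slide on the bench
- lane_left (a point): the middle of the left lane's width, on the face of the stop, 13 mm above the bench; axes as the nest's (+x into the lane). The lane is 55 mm wide between its rails, its flared mouth about 80 mm
- lane_right (a point): the middle of the right lane's width, on the face of the stop, 13 mm above the bench; axes as the nest's (+x into the lane). The lane is 55 mm wide between its rails, its flared mouth about 80 mm
- solder_spool: white solder spool, 52 mm across, 36 mm high, standing loose left of the nest; origin at the centre of its underside. A bystander. Further left and beyond it (x over 0.57, y over 0.21 m) stands a fixed yellow chassis, 330 mm tall: keep clear of it
- tape_roll: blue roll of tape, 64 mm across, 18 mm high, lying loose right of the nest; origin at the centre of its underside. A bystander
- transformer: small dark transformer with a brown winding, 41x47x47 mm, loose, further right of the nest; origin at the centre of its underside. A bystander
- sink_a: bare aluminium finned heat sink, 93x50x26 mm, about 0.15 kg. At the start it stands on a 26 mm wide long edge, 50 mm tall, its base facing left and its plain end roughly toward the nest. A black transistor sits at its other end. Origin at the centre of the flat base face, axes as sink_a_center
- sink_a_center (a point): the same heat sink as sink_a, given at its middle, 13 mm above the base face and 25 mm from either long edge. Axes: +z from the flat base toward the fin tips, +x toward the plain end (against the stop when loaded), y across the 50 mm width. Fins reach from x = -26 to +34 mm and 26 mm above the base; beyond them the base runs on as 4 mm thick tabs to x = -40 and x = +46 mm
- sink_a_front (a point): the edge of the plain end's tab of sink_a, mid-width (46 mm ahead of the middle along +x, 2 mm above the base face); it meets the stop when loaded
- sink_b: bare aluminium finned heat sink, 93x50x26 mm, about 0.15 kg. At the start it stands on a 26 mm wide long edge, 50 mm tall, its base facing right and its plain end roughly toward the nest. A black transistor sits at its other end. Origin at the centre of the flat base face, axes as sink_b_center
- sink_b_center (a point): the same heat sink as sink_b, given at its middle, 13 mm above the base face and 25 mm from either long edge. Axes: +z from the flat base toward the fin tips, +x toward the plain end (against the stop when loaded), y across the 50 mm width. Fins reach from x = -26 to +34 mm and 26 mm above the base; beyond them the base runs on as 4 mm thick tabs to x = -40 and x = +46 mm
- sink_b_front (a point): the edge of the plain end's tab of sink_b, mid-width (46 mm ahead of the middle along +x, 2 mm above the base face); it meets the stop when loaded

How it is judged:
By the outcome, as a careful person would: the job done as asked, in the order asked, and still so for the second after the job is handed in, with the robot touching nothing.
It also fails if it takes over 72 s, if anything falls off the work surface, if the arm or the gripper's body presses on something with over 40 N, if the wrist force passes 120 N, or if a joint passes its speed limit or range.

## Working session

There is one attempt and no reset: what is moved stays moved. The work goes in short steps, Python scripts to look and compute and a shell command to move; the robot and the scene stay as the last step left them, time stands still between calls to the robot, and variables do not carry over. Pictures are saved under pics/ and viewed, and the job is handed in when it is done.

```bash
mkdir -p pics; ls
python3 - <<'E'
from cell import *
import cv2
s=get_state(); print({k:(v if not hasattr(v,'tolist') else v.tolist()) for k,v in s.items()})
for n in ["scene","top"]:
    c=camera(n); cv2.imwrite(f"pics/{n}0.png",c["img"][:,:,::-1]); print(n,c["camera_matrix"],c["R"],c["t"])
    for th in ["nest","sink_a","solder_spool","tape_roll","transformer"]:
        print(th,[(r["rect"],round(r["conf"],2)) for r in spot_in(th,n)][:4])
E
```

```text
pics
{'time': 0.0, 'joints': [1.0999266013903333, 0.08799075038744099, 1.3723241018319523, -2.8800887478398407e-05, 1.6836170097251262, -0.10309002298186357], 'joint_velocities': [0.0008814824891425863, 0.00038233470544331847, 0.0007126364497559009, 0.0020698785149060603, 0.000378272721918503, 0.0016395673456009387], 'joint_efforts': [-0.002389046276221052, -35.187145471572876, -31.32705330848694, -0.0006910114643687848, 0.0109738067840226, 1.3640761267197377e-05], 'tcp_pos': [0.19751779466928032, 0.5127466703188266, 0.2300841774428085], 'tcp_rot': [-1.3622131154716492, -0.9326236534381175, 0.9359933574552969], 'wrist_force': [-0.4683293821186023, 0.23424742641652746, -0.7355932626987344], 'wrist_torque': [-0.021224322969587234, -0.007235106207794933, 0.011089933354833412], 'grip_width': 0.08576493541336758}
scene [[460.25553258   0.         325.72084255]
 [  0.         460.25553258 198.58261394]
 [  0.           0.           1.        ]] [[ 0.96232512 -0.27121481 -0.01931014]
 [-0.21729661 -0.72443426 -0.65419965]
 [ 0.1634397   0.63374879 -0.75607535]] [-0.58341615  0.04030373  1.1
[... 167 characters left out ...]
solder_spool []
tape_roll [([350.0, 222.4, 30.5, 24.4], 0.69)]
transformer [([343.6, 261.3, 20.7, 24.9], 0.58)]
top [[391.30772855   0.         312.30484801]
 [  0.         391.30772855 204.35347408]
 [  0.           0.           1.        ]] [[-0.0227502  -0.99973749 -0.00271757]
 [-0.98606282  0.02288697 -0.16479169]
 [ 0.16481063 -0.00106935 -0.98632465]] [-0.12154655  0.60677747  0.86637521]
nest [([248.2, 166.8, 83.6, 52.9], 0.86)]
sink_a [([222.6, 233.3, 25.9, 34.4], 0.93), ([326.8, 242.5, 15.4, 33.4], 0.77)]
solder_spool [([204.0, 178.1, 23.2, 23.9], 0.6), ([222.1, 232.6, 24.3, 39.5], 0.25)]
tape_roll [([350.2, 182.9, 26.2, 25.6], 0.72)]
transformer [([397.1, 211.7, 24.6, 17.4], 0.8)]
```

Run:
```python
import cv2
a=cv2.imread("pics/top0.png"); cv2.imwrite("pics/top0c.png",cv2.resize(a[150:300,180:440],None,fx=3,fy=3,interpolation=cv2.INTER_CUBIC))
a=cv2.imread("pics/scene0.png"); cv2.imwrite("pics/scene0c.png",cv2.resize(a[130:300,220:440],None,fx=3.4,fy=3.4,interpolation=cv2.INTER_CUBIC))
```

```text
(no output)
```

View pics/top0c.png

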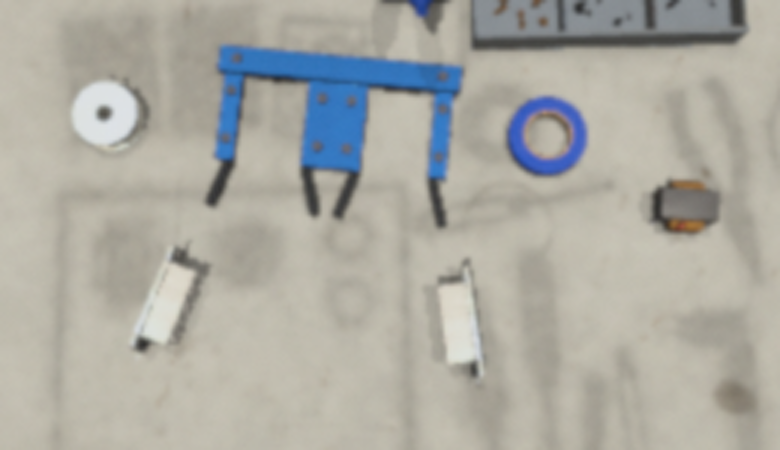

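View pics/scene0c.png

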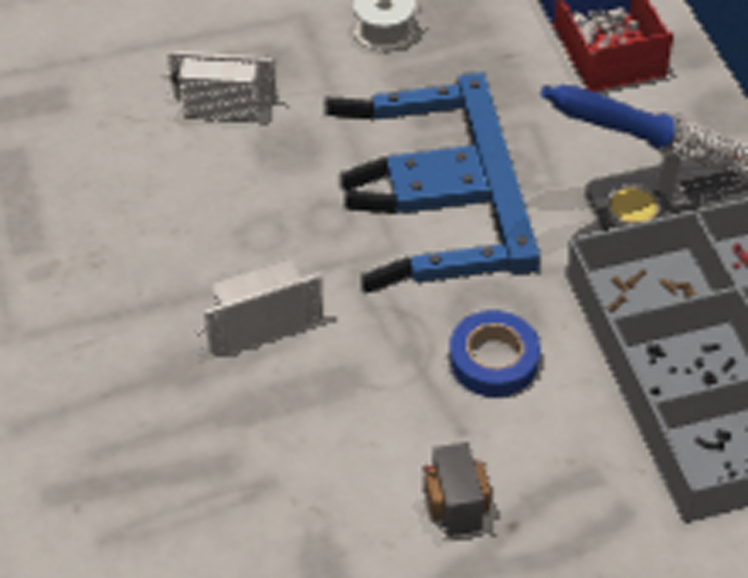

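View pics/scene0.png

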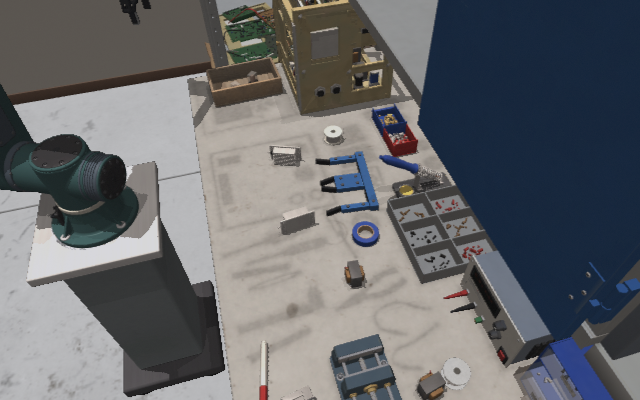

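View pics/top0.png

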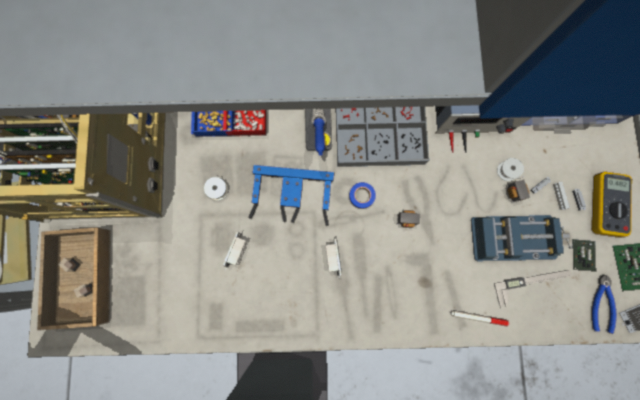

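```bash
cat > h.py <<'E'
from cell import *
import numpy as np, cv2
from scipy.spatial.transform import Rotation as Ro
def bp(c,uv,z,R=None,t=None):
    R=c["R"] if R is None else R; t=c["t"] if t is None else t
    K=np.array(c["camera_matrix"]); C=-R.T@t
    d=R.T@np.linalg.inv(K)@np.array([uv[0],uv[1],1.]); return C+d*(z-C[2])/d[2]
def wristRt(c,s):
    T=np.eye(4);T[:3,:3]=Ro.from_rotvec(s["tcp_rot"]).as_matrix();T[:3,3]=s["tcp_pos"]
    M=np.linalg.inv(T@np.array(c["mount"])); return M[:3,:3],M[:3,3]
def proj(c,X,R,t):
    p=np.array(c["camera_matrix"])@(R@np.array(X)+t); return p[:2]/p[2]
E
python3 - <<'E'
from h import *
np.set_printoptions(precision=4,suppress=True)
c=camera("top"); print("C",-c["R"].T@c["t"])
f=lambda x,y,z:print((x,y),z,bp(c,(180+x/3,150+y/3),z))
for p in [(220,70),(460,90),(241,82),(233,160),(309,85),(302,165),(367,90),(360,170),(437,95),(429,177),(210,205),(442,225)]: f(*p,.015)
print("a top corners");[f(*p,.05) for p in [(172,246),(130,348),(200,265),(165,345)]]
print("b");[f(*p,.05) for p in [(467,262),(483,378),(437,285),(448,363)]]
for p in [(105,112,.036),(547,137,.018),(690,205,.047)]: f(*p)
s=get_state(); print(Ro.from_rotvec(s["tcp_rot"]).as_matrix())
w=camera("wrist"); print(w["mount"],w["camera_matrix"])
E
```

```text
C [ 0.4528 -0.1345  0.9542]
(220, 70) 0.015 [0.6906 0.0082 0.015 ]
(460, 90) 0.015 [ 0.6692 -0.1886  0.015 ]
(241, 82) 0.015 [ 0.6801 -0.0091  0.015 ]
(233, 160) 0.015 [ 0.6153 -0.0025  0.015 ]
(309, 85) 0.015 [ 0.6763 -0.0649  0.015 ]
(302, 165) 0.015 [ 0.6099 -0.0585  0.015 ]
(367, 90) 0.015 [ 0.671  -0.1124  0.015 ]
(360, 170) 0.015 [ 0.6047 -0.1055  0.015 ]
(437, 95) 0.015 [ 0.6654 -0.1696  0.015 ]
(429, 177) 0.015 [ 0.5977 -0.1612  0.015 ]
(210, 205) 0.015 [0.5789 0.016  0.015 ]
(442, 225) 0.015 [ 0.5584 -0.1706  0.015 ]
a top corners
(172, 246) 0.05 [0.543  0.0397 0.05  ]
(130, 348) 0.05 [0.4659 0.071  0.05  ]
(200, 265) 0.05 [0.5278 0.018  0.05  ]
(165, 345) 0.05 [0.4675 0.0443 0.05  ]
b
(467, 262) 0.05 [ 0.5254 -0.1876  0.05  ]
(483, 378) 0.05 [ 0.4373 -0.1969  0.05  ]
(437, 285) 0.05 [ 0.5083 -0.1641  0.05  ]
(448, 363) 0.05 [ 0.4491 -0.1707  0.05  ]
(105, 112) 0.036 [0.653  0.0969 0.036 ]
(547, 137) 0.018 [ 0.6278 -0.2577  0.018 ]
(690, 205) 0.047 [ 0.566  -0.3628  0.047 ]
[[ 0.3596  0.0001 -0.9331]
 [ 0.9331  0.0001  0.3596]
 [ 0.0002 -1.     -0.    ]]
[[ 1.     -0.0009 -0.0005  0.    ]
 [ 0.0002 -0.3238  0.9461 -0.1425]
 [-0.001  -0.9461 -0.3238  0.0819]
 [ 0.      0.      0.      1.    ]] [[284.1874   0.     323.3384]
 [  0.     284.1874 198.2417]
 [  0.       0.       1.    ]]
```

```bash
cat >> h.py <<'E'
def rel(x,y,z,az,pr=True):
    s=get_state(); R0=Ro.from_rotvec(s["tcp_rot"]).as_matrix()
    a=np.radians(az); X=np.array([np.cos(a),np.sin(a),0]);Y=np.array([0,0,-1.]);R1=np.column_stack([X,Y,np.cross(X,Y)])
    rv=Ro.from_matrix(R0.T@R1).as_rotvec(); d=R0.T@(np.array([x,y,z])-np.array(s["tcp_pos"]))*100
    if pr: print("row",np.round(rv,3).tolist(),np.round(d,2).tolist(),"n",round(max(np.linalg.norm(d)/6.25,np.degrees(np.linalg.norm(rv))/10.7),1))
def st():
    s=get_state(); R=Ro.from_rotvec(s["tcp_rot"]).as_matrix()
    print("t",round(s["time"],2),"tcp",np.round(s["tcp_pos"],4).tolist(),"az",round(np.degrees(np.arctan2(R[1,0],R[0,0])),1),"tilt",round(np.degrees(np.arccos(-R[2,1])),2),"F",np.round(s["wrist_force"],1).tolist(),"w",round(s["grip_width"]*1000,1))
def snap(name,box=None,k=1):
    s=get_state(); n=name.split("_")[0]; c=camera(n); R,t=(c["R"],c["t"]) if n!="wrist" else wristRt(c,s)
    im=c["img"][:,:,::-1]
    if box: im=im[box[1]:box[3],box[0]:box[2]]
    cv2.imwrite(f"pics/{name}.png",cv2.resize(im,None,fx=k,fy=k,interpolation=cv2.INTER_CUBIC)); return c,R,t
E
python3 - <<'E'
from h import *
st(); rel(.487,.003,.16,-22)
E
```

```text
t 0.7 tcp [0.1978, 0.5132, 0.2314] az 68.9 tilt 0.01 F [1.0, -0.3, 0.2] w 85.6
row [-0.0, 1.587, 0.0] [-37.21, 7.13, -45.33] n 9.5
```

```bash
python3 -m pendant '[[0,1.587,0,-37.2,7.1,-45.3,30],[0,1.587,0,-37.2,7.1,-45.3,30],[0,1.587,0,-37.2,7.1,-45.3,30],[0,1.587,0,-37.2,7.1,-45.3,30],[0,1.587,0,-37.2,7.1,-45.3,30],[0,1.587,0,-37.2,7.1,-45.3,30],[0,1.587,0,-37.2,7.1,-45.3,30],[0,1.587,0,-37.2,7.1,-45.3,30],[0,1.587,0,-37.2,7.1,-45.3,30],[0,1.587,0,-37.2,7.1,-45.3,30],[0,1.587,0,-37.2,7.1,-45.3,30],[0,1.587,0,-37.2,7.1,-45.3,30]]'
python3 - <<'E'
from h import *
st(); c,R,t=snap("wrist_1")
print(-R.T@t)
E
```

```text
time: 2.2
tcp_pos: [0.4864, 0.0038, 0.1604]
tcp_rot: [-1.549, 0.301, -0.301]
wrist_force: [-0.2, 0.5, 0.9]
grip_width: 0.0255
t 2.2 tcp [0.4864, 0.0038, 0.1604] az -22.0 tilt 0.04 F [-0.2, 0.5, 0.9] w 25.5
[0.5194608  0.08072949 0.30296293]
```

View pics/wrist_1.png

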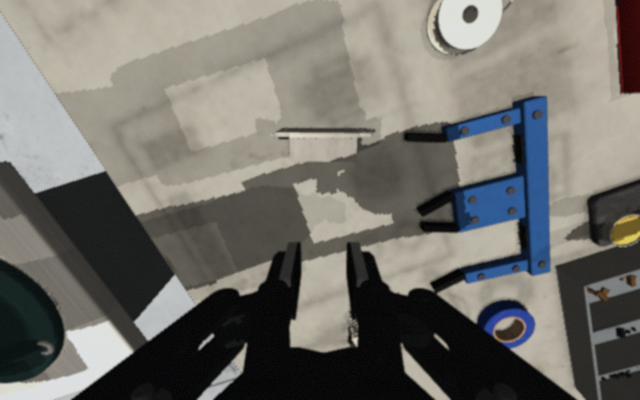

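Run:
```python
from h import *
np.set_printoptions(precision=4,suppress=True)
s=get_state();c=camera("wrist");R,t=wristRt(c,s)
for p,z in [((278,129),.05),((375,129),.05),((290,155),.05),((358,155),.05),((513,122),.015),((449,139),.015),((516,175),.015),((454,193),.015),((521,209),.015),((458,229),.015),((526,262),.015),((468,283),.015),((467,10),.036),((510,325),.018)]:
    print(p,bp(c,p,z,R,t))
im=c["img"][:,:,::-1]; cv2.imwrite("pics/w1c.png",cv2.resize(im[90:300,260:560],None,fx=2.6,fy=2.6,interpolation=cv2.INTER_CUBIC))
```

```text
(278, 129) [0.4739 0.0745 0.05  ]
(375, 129) [0.5521 0.0429 0.05  ]
(290, 155) [0.4743 0.0499 0.05  ]
(358, 155) [0.5307 0.0271 0.05  ]
(513, 122) [ 0.6843 -0.0067  0.015 ]
(449, 139) [0.6221 0.0007 0.015 ]
(516, 175) [ 0.6778 -0.0617  0.015 ]
(454, 193) [ 0.6133 -0.0569  0.015 ]
(521, 209) [ 0.6764 -0.1021  0.015 ]
(458, 229) [ 0.6075 -0.1     0.015 ]
(526, 262) [ 0.6709 -0.1709  0.015 ]
(468, 283) [ 0.6021 -0.1741  0.015 ]
(467, 10) [0.653  0.1022 0.036 ]
(510, 325) [ 0.6363 -0.2522  0.018 ]
```

View pics/w1c.png

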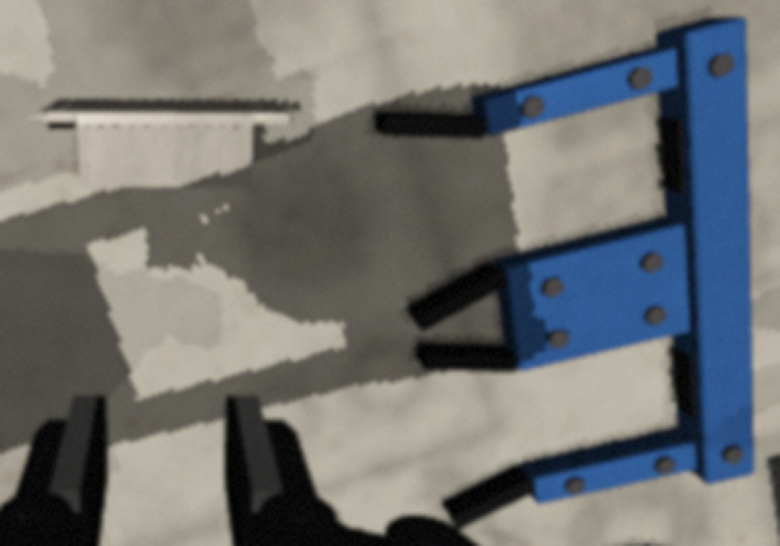

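```bash
python3 -m pendant '[[0,0,0,0,6,0,30],[0,0,0,0,11,0,30],[0,0,0,0,12.2,0,30],[0,0,0,0,12.2,1.2,30],[0,0,0,0,12.2,2.0,30],[0,0,0,0,12.2,2.4,30],[0,0,0,0,12.2,2.8,30],[0,0,0,0,12.2,3.2,30],[0,0,0,0,12.2,3.4,30]]' 40
python3 - <<'E'
from h import *
st(); c,R,t=snap("wrist_2"); snap("scene_2",(220,130,440,300),3.4)
E
```

```text
time: 3.42
tcp_pos: [0.4993, 0.0361, 0.0388]
tcp_rot: [-1.549, 0.3, -0.3]
wrist_force: [0.7, -0.3, 0.1]
grip_width: 0.0254
t 3.42 tcp [0.4993, 0.0361, 0.0388] az -21.9 tilt 0.05 F [0.7, -0.3, 0.1] w 25.4
```

View pics/wrist_2.png

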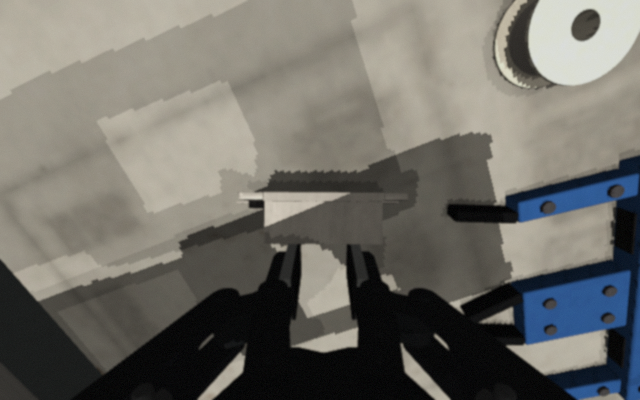

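View pics/scene_2.png

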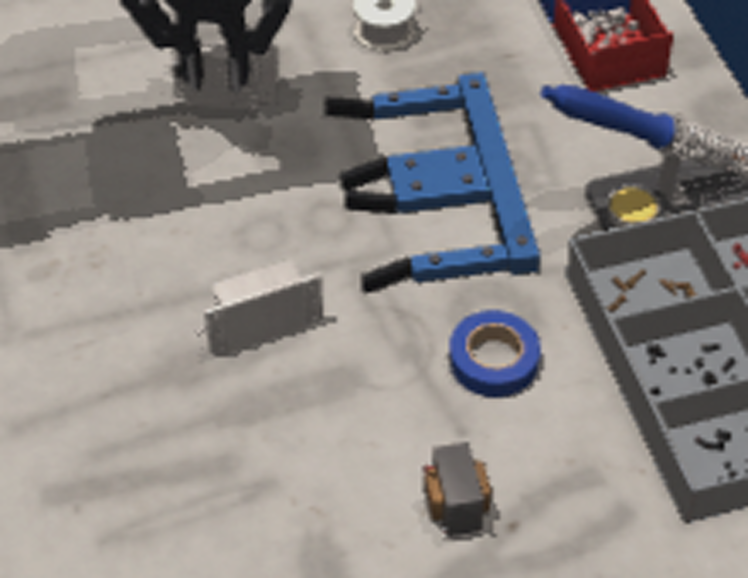

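```bash
python3 -m pendant '[[0,0,0,0,0,0.4,30],[0,0,0,0,0,0.8,30],[0,0,0,0,0,1.1,30],[0,0,0,0,0,1.4,30],[0,0,0,0,0,1.7,30],[0,0,0,0,0,2.0,30]]'
python3 - <<'E'
from h import *
st(); c,R,t=snap("wrist_3")
E
```

```text
time: 4.28
tcp_pos: [0.5066, 0.0549, 0.0386]
tcp_rot: [-1.549, 0.3, -0.3]
wrist_force: [0.1, 0.9, -0.0]
grip_width: 0.0256
t 4.28 tcp [0.5066, 0.0549, 0.0386] az -21.9 tilt 0.04 F [0.1, 0.9, -0.0] w 25.6
```

View pics/wrist_3.png

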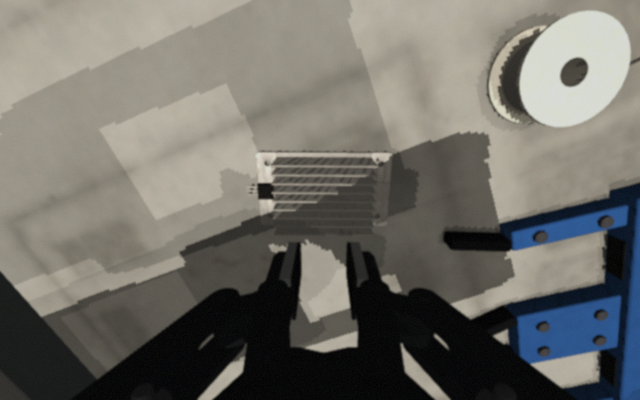

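Run:
```python
from h import *
rel(.48,-.128,.11,6)
```

```text
row [-0.001, -0.487, 0.0] [4.34, -7.16, -17.98] n 3.2
```

```bash
python3 -m pendant '[[0,0,0,0,-5,-1,30],[0,-0.487,0,4.3,-7.2,-18,30],[0,-0.487,0,4.3,-7.2,-18,30],[0,-0.487,0,4.3,-7.2,-18,30],[0,-0.487,0,4.3,-7.2,-18,30],[0,-0.487,0,4.3,-7.2,-18,30]]'
python3 - <<'E'
from h import *
np.set_printoptions(precision=4,suppress=True)
st(); c,R,t=snap("wrist_4")
for X in [(.5083,-.1641,.05),(.4491,-.1707,.05)]: print(proj(c,X,R,t))
E
```

```text
time: 5.08
tcp_pos: [0.4794, -0.1281, 0.1103]
tcp_rot: [-1.568, -0.081, 0.08]
wrist_force: [0.1, 0.3, -0.2]
grip_width: 0.0256
t 5.08 tcp [0.4794, -0.1281, 0.1103] az 5.9 tilt 0.1 F [0.1, 0.3, -0.2] w 25.6
[352.4749 258.9969]
[279.332  259.5879]
```

View pics/wrist_4.png

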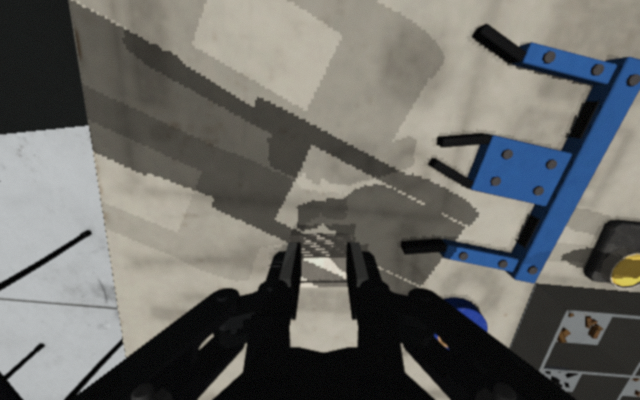

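```bash
python3 -m pendant '[[0,0,0,0,4,0,30],[0,0,0,0,7.2,0,30],[0,0,0,0,7.2,-1.2,30],[0,0,0,0,7.2,-2.0,30],[0,0,0,0,7.2,-2.4,30],[0,0,0,0,7.2,-2.8,30],[0,0,0,0,7.2,-3.2,30],[0,0,0,0,7.2,-3.6,30],[0,0,0,0,7.2,-4.0,30],[0,0,0,0,7.2,-4.3,30],[0,0,0,0,7.2,-4.6,30],[0,0,0,0,7.2,-4.9,30]]'
python3 - <<'E'
from h import *
st(); snap("scene_5",(220,130,440,300),3.4)
E
```

```text
time: 6.62
tcp_pos: [0.4845, -0.176, 0.0379]
tcp_rot: [-1.567, -0.082, 0.082]
wrist_force: [0.4, 0.5, -0.4]
grip_width: 0.0259
t 6.62 tcp [0.4845, -0.176, 0.0379] az 6.0 tilt 0.11 F [0.4, 0.5, -0.4] w 25.9
```

View pics/scene_5.png

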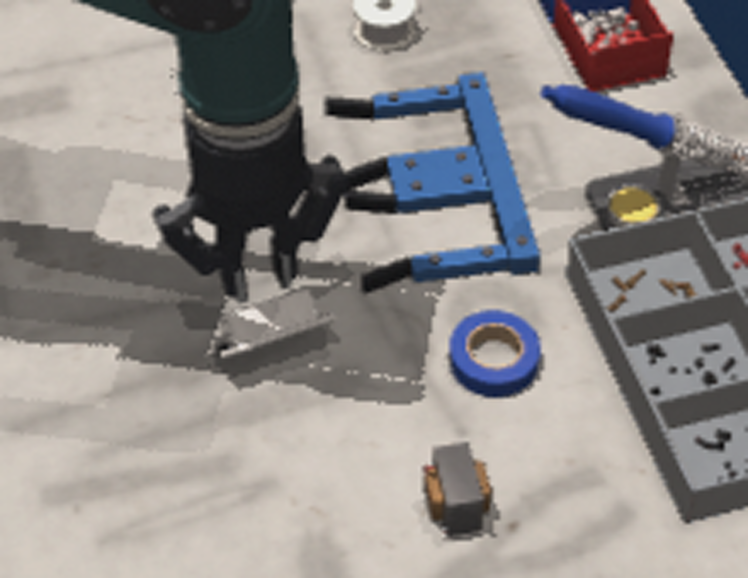

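Tilting in progress (~45° at crop (275,330)); a bit further will drop it.

```bash
python3 -m pendant '[[0,0,0,0,0,-0.3,30],[0,0,0,0,0,-0.6,30],[0,0,0,0,0,-0.9,30],[0,0,0,0,0,-0.9,30]]'
python3 - <<'E'
from h import *
st(); snap("scene_6",(220,130,440,300),3.4); snap("wrist_6")
E
```

```text
time: 7.18
tcp_pos: [0.4855, -0.1856, 0.038]
tcp_rot: [-1.568, -0.082, 0.081]
wrist_force: [0.9, 0.0, 0.2]
grip_width: 0.0252
t 7.17 tcp [0.4855, -0.1856, 0.038] az 6.0 tilt 0.09 F [0.9, 0.0, 0.2] w 25.2
```

View pics/scene_6.png

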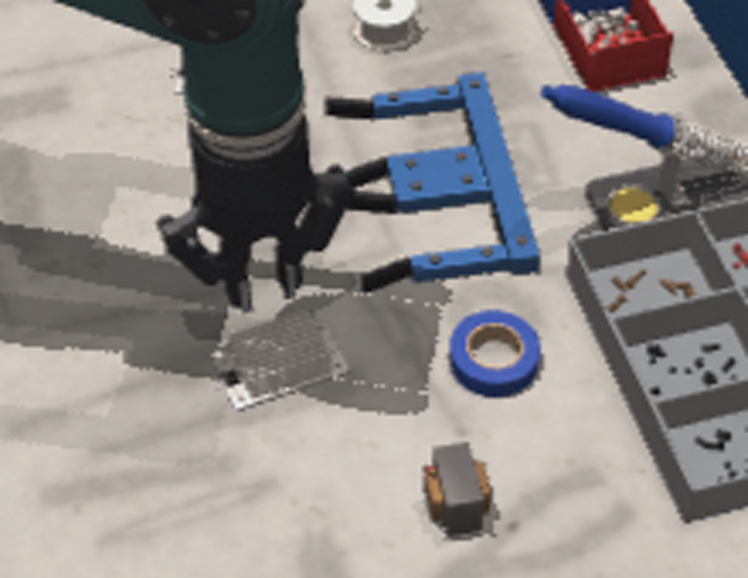

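View pics/wrist_6.png

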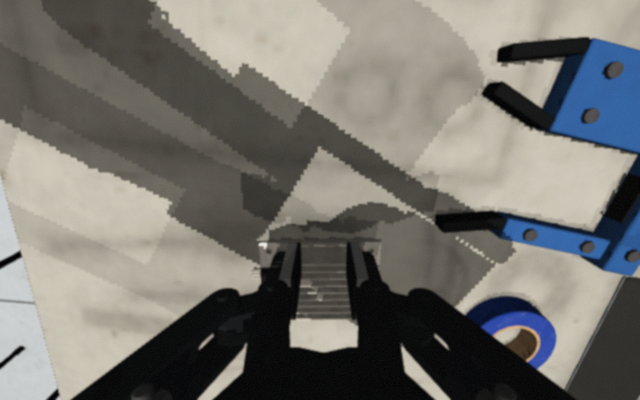

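Run:
```python
from h import *
rel(.483,-.285,.12,-6)
```

```text
row [-0.002, 0.209, -0.0] [-1.28, -8.22, -9.87] n 2.1
```

```bash
python3 -m pendant '[[0,0,0,0,-6,0,55],[0,0.21,0,-1.3,-8.2,-9.9,55],[0,0.21,0,-1.3,-8.2,-9.9,55],[0,0.21,0,-1.3,-8.2,-9.9,55],[0,0.21,0,-1.3,-8.2,-9.9,55]]'
python3 - <<'E'
from h import *
st(); snap("wrist_7"); snap("top_7",(180,150,440,300),3)
E
```

```text
time: 7.9
tcp_pos: [0.4825, -0.2845, 0.1192]
tcp_rot: [-1.566, 0.084, -0.082]
wrist_force: [-0.2, 0.3, -0.6]
grip_width: 0.047
t 7.9 tcp [0.4825, -0.2845, 0.1192] az -6.1 tilt 0.19 F [-0.2, 0.3, -0.6] w 47.0
```

View pics/wrist_7.png

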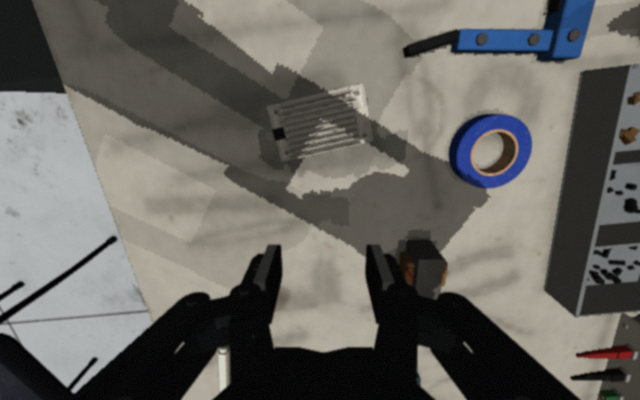

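View pics/top_7.png

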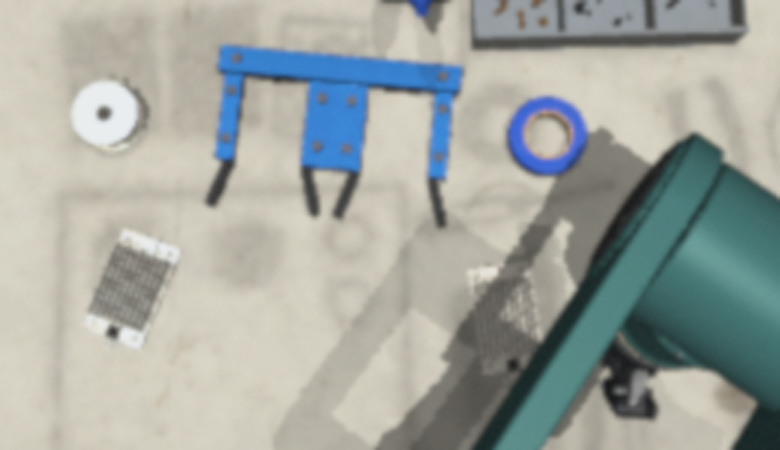

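Run:
```python
from h import *
np.set_printoptions(precision=4,suppress=True)
s=get_state();c=camera("wrist");R,t=wristRt(c,s)
for p in [(266,103),(361,84),(371,143),(282,162),(279,133)]: print(p,bp(c,p,.004,R,t))
c=camera("top")
print("a");
for p in [(122,230),(182,248),(140,348),(84,323)]: print(p,bp(c,(180+p[0]/3,150+p[1]/3),.004))
print("b");
for p in [(468,270),(500,263)]: print(p,bp(c,(180+p[0]/3,150+p[1]/3),.004))
```

```text
(266, 103) [ 0.4434 -0.1975  0.004 ]
(361, 84) [ 0.5256 -0.1909  0.004 ]
(371, 143) [ 0.5314 -0.2411  0.004 ]
(282, 162) [ 0.4493 -0.2498  0.004 ]
(279, 133) [ 0.4506 -0.2237  0.004 ]
a
(122, 230) [0.5615 0.0893 0.004 ]
(182, 248) [0.5457 0.0404 0.004 ]
(140, 348) [0.4663 0.0734 0.004 ]
(84, 323) [0.4872 0.1186 0.004 ]
b
(468, 270) [ 0.5226 -0.1909  0.004 ]
(500, 263) [ 0.5277 -0.217   0.004 ]
```

```bash
python3 -m pendant '[[0,0,0,0,6,0,55],[0,0,0,0,10.5,0,55],[0,0,0,0,11.5,0.5,55],[0,0,0,0,11.5,1.5,55],[0,0,0,0,11.5,2.3,55],[0,0,0,0,11.5,3,55],[0,0,0,0,11.5,3.7,55],[0,0,0,0,11.5,4.5,55],[0,0,0,0,11.5,5.3,55],[0,0,0,0,11.5,6.1,55],[0,0,0,0,11.5,7,55]]'
python3 - <<'E'
from h import *
st(); snap("wrist_8")
E
```

```text
time: 9.48
tcp_pos: [0.49, -0.2136, 0.0044]
tcp_rot: [-1.567, 0.083, -0.081]
wrist_force: [0.3, -1.7, 0.1]
grip_width: 0.047
t 9.47 tcp [0.49, -0.2136, 0.0044] az -6.0 tilt 0.15 F [0.3, -1.7, 0.1] w 47.0
```

View pics/wrist_8.png

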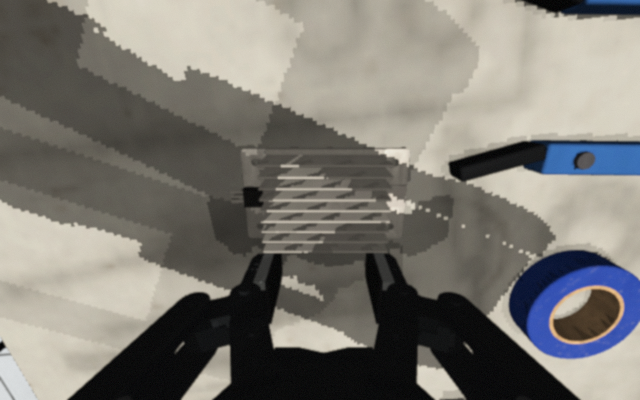

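Run:
```python
from h import *
np.set_printoptions(precision=4,suppress=True)
s=get_state();c=camera("wrist");R,t=wristRt(c,s)
Rt=Ro.from_rotvec(s["tcp_rot"]).as_matrix()
for p in [(242,147),(410,149),(405,253),(250,253)]: X=bp(c,p,.004,R,t); print(p,X,"tool",Rt.T@(X-s["tcp_pos"]))
for p in [(542,170),(458,176)]:print(bp(c,p,.015,R,t))
```

```text
(242, 147) [ 0.4574 -0.1472  0.004 ] tool [-0.0392  0.0005  0.0614]
(410, 149) [ 0.541  -0.1569  0.004 ] tool [0.045  0.0004 0.0603]
(405, 253) [ 0.5378 -0.2159  0.004 ] tool [0.0479 0.0002 0.0014]
(250, 253) [ 0.4501 -0.2067  0.004 ] tool [-0.0402  0.0003  0.0014]
[ 0.6    -0.1714  0.015 ]
[ 0.5606 -0.1702  0.015 ]
```

```bash
python3 -m pendant '[[0,0,0,0,0,0.8,55],[0,0,0,0,0,1.6,55],[0,0,0,0,0,2.4,55],[0,0,0,0,0,3.2,55],[0,0,0,0,0,4,55],[0,0,0,0,0,4.7,55],[0,0,0,0,0,5.2,55],[0,0,0,0,0,5.5,55],[0,0,0,0,0,5.5,55]]'
python3 - <<'E'
from h import *
st(); snap("wrist_9")
E
```

```text
time: 10.7
tcp_pos: [0.4956, -0.1576, 0.0043]
tcp_rot: [-1.565, 0.082, -0.08]
wrist_force: [-0.1, -0.4, -0.3]
grip_width: 0.0466
t 10.7 tcp [0.4956, -0.1576, 0.0043] az -5.9 tilt 0.26 F [-0.1, -0.4, -0.3] w 46.6
```

View pics/wrist_9.png

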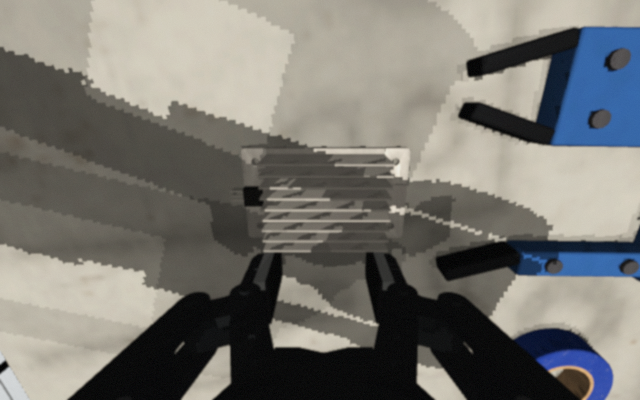

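Run:
```python
from h import *
np.set_printoptions(precision=4,suppress=True)
s=get_state();c=camera("wrist");R,t=wristRt(c,s)
Rt=Ro.from_rotvec(s["tcp_rot"]).as_matrix()
im=c["img"][:,:,::-1]; cv2.imwrite("pics/w9c.png",cv2.resize(im[130:290,420:640],None,fx=3.5,fy=3.5,interpolation=cv2.INTER_CUBIC))
for p,z in [((242,147),.004),((410,149),.004),((552,145),.015),((636,145),.015),((515,240),.015),((636,240),.015)]: X=bp(c,p,z,R,t); print(p,X,"tool",Rt.T@(X-s["tcp_pos"]))
```

```text
(242, 147) [ 0.4629 -0.0927  0.004 ] tool [-0.0392  0.0006  0.0614]
(410, 149) [ 0.5466 -0.1025  0.004 ] tool [0.0451 0.0005 0.0603]
(552, 145) [ 0.6085 -0.1053  0.015 ] tool [ 0.1069 -0.0106  0.0639]
(636, 145) [ 0.6469 -0.1093  0.015 ] tool [ 0.1455 -0.0107  0.0639]
(515, 240) [ 0.597 -0.153  0.015] tool [ 0.1004 -0.0108  0.0153]
(636, 240) [ 0.6588 -0.1594  0.015 ] tool [ 0.1625 -0.0109  0.0153]
```

View pics/w9c.png

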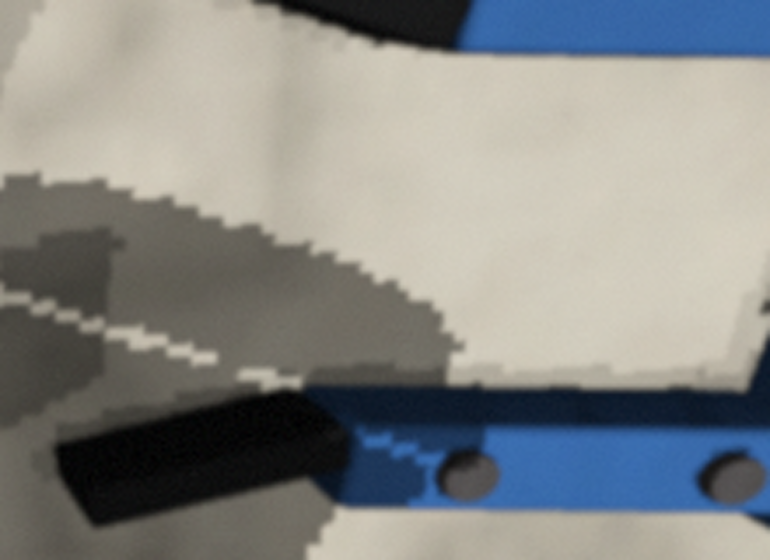

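Run:
```python
from h import *
s=get_state();Rt=Ro.from_rotvec(s["tcp_rot"]).as_matrix()
X=s["tcp_pos"]+Rt@np.array([-.040-.040,0,.036]); print(X)
rel(X[0],X[1],.06,84)
```

```text
[ 0.41972148 -0.11386174  0.00464345]
row [-0.004, -1.57, 0.002] [-8.01, -5.54, 3.62] n 8.4
```

```bash
python3 -m pendant '[[0,0,0,0,0,-1.5,55],[0,0,0,0,-5.5,-1.5,24],[0,-1.57,0,-8,-5.5,3.6,24],[0,-1.57,0,-8,-5.5,3.6,24],[0,-1.57,0,-8,-5.5,3.6,24],[0,-1.57,0,-8,-5.5,3.6,24],[0,-1.57,0,-8,-5.5,3.6,24],[0,-1.57,0,-8,-5.5,3.6,24],[0,-1.57,0,-8,-5.5,3.6,24],[0,-1.57,0,-8,-5.5,3.6,24],[0,-1.57,0,-8,-5.5,3.6,24],[0,-1.57,0,-8,-5.5,3.6,24]]'
python3 - <<'E'
from h import *
st(); snap("wrist_10")
E
```

```text
time: 12.3
tcp_pos: [0.4198, -0.1149, 0.0598]
tcp_rot: [-1.254, -1.131, 1.129]
wrist_force: [0.4, -0.5, -0.2]
grip_width: 0.0204
t 12.3 tcp [0.4198, -0.1149, 0.0598] az 83.9 tilt 0.22 F [0.4, -0.5, -0.2] w 20.4
```

View pics/wrist_10.png

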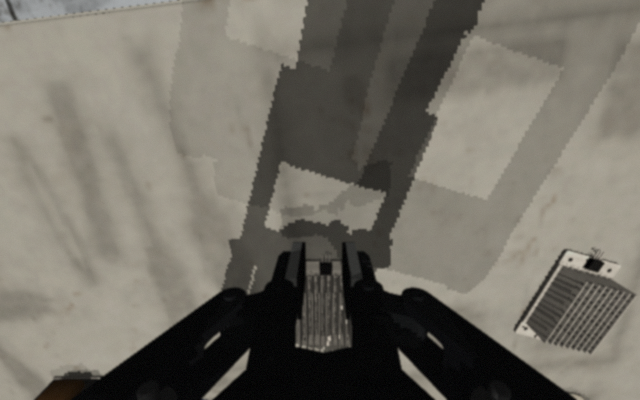

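```bash
python3 -m pendant '[[0,0,0,0,3.5,0,24],[0,0,0,0,5.4,0,24],[0,0,0,0,5.8,-0.5,24],[0,0,0,0,5.8,-1.5,24],[0,0,0,0,5.8,-2.3,24],[0,0,0,0,5.8,-3,24],[0,0,0,0,5.8,-3.8,24],[0,0,0,0,5.8,-4.6,24],[0,0,0,0,5.8,-5.4,24],[0,0,0,0,5.8,-6.2,24],[0,0,0,0,5.8,-7,24]]'
python3 - <<'E'
from h import *
st(); snap("wrist_11");snap("scene_11",(220,130,440,300),3.4)
E
```

```text
time: 13.72
tcp_pos: [0.4893, -0.1221, 0.0025]
tcp_rot: [-1.253, -1.13, 1.13]
wrist_force: [-5.3, 1.1, 6.9]
grip_width: 0.0204
t 13.72 tcp [0.4893, -0.1221, 0.0025] az 83.9 tilt 0.25 F [-5.3, 1.1, 6.9] w 20.4
```

View pics/wrist_11.png

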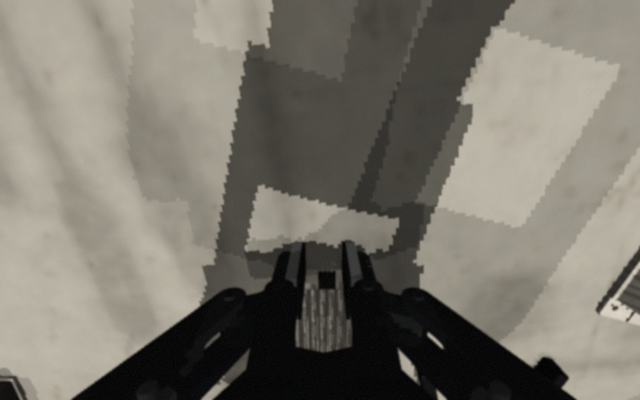

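View pics/scene_11.png

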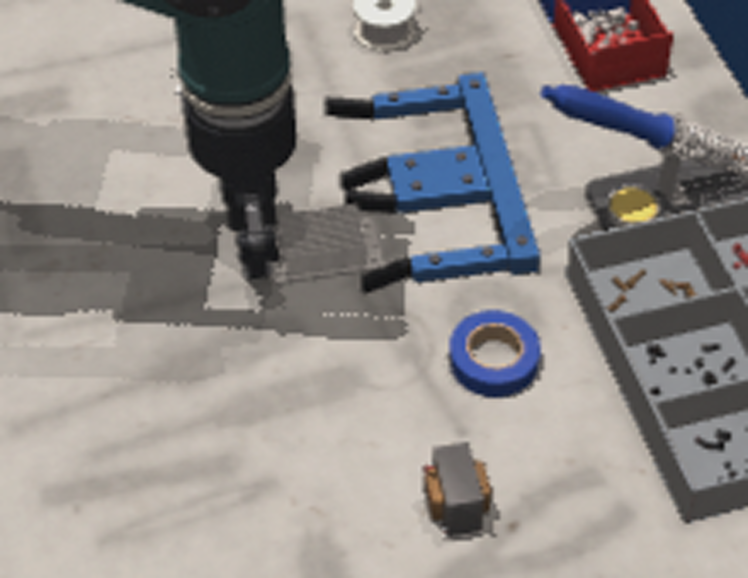

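Run:
```python
from h import *
np.set_printoptions(precision=4,suppress=True)
c,R,t=snap("top_11",(180,150,440,300),3); s=get_state(); print(s["tcp_pos"],s["wrist_force"])
c,R,t=snap("scene_11b",(270,170,350,230),9)
u=np.array([.9945,-.1045,0])
for d in (.097,.083): print(d, proj(c,np.r_[s["tcp_pos"][:2],.004]+u*d,R,t))
```

```text
[ 0.4906 -0.1223  0.0026] [-0.1937  0.3441  4.9268]
0.097 [332.4661 200.9485]
0.083 [327.1031 201.7164]
```

View pics/scene_11b.png

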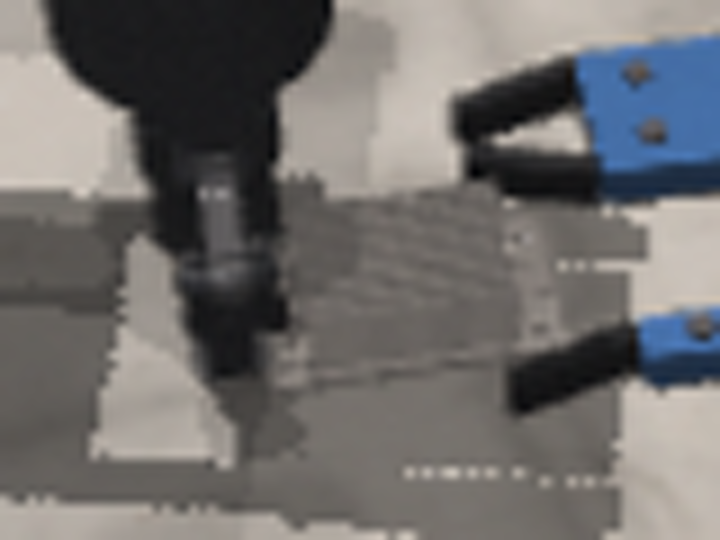

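View pics/top_11.png

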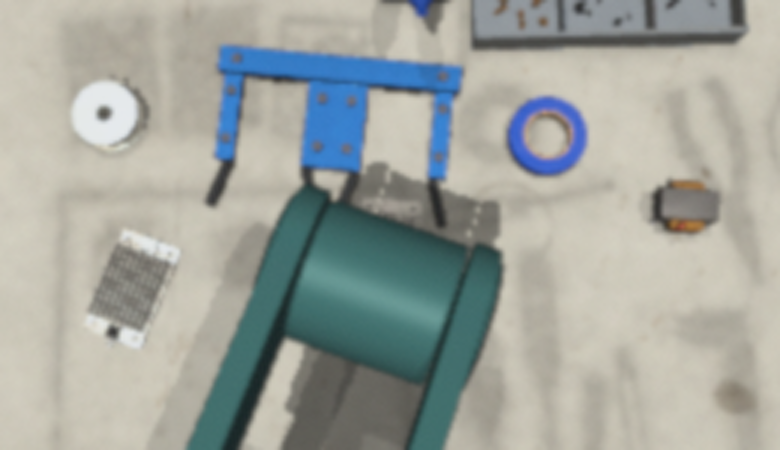

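```bash
python3 -m pendant '[[0,0,0,0,0,-0.6,24],[0,0,0,0,0,-1.3,24],[0,0,0,0,0,-2,24],[0,0,0,0,0,-2.7,24],[0,0,0,0,0,-3.4,24],[0,0,0,0,0,-4.1,24],[0,0,0,0,0,-4.8,24]]'
python3 - <<'E'
from h import *
st(); snap("wrist_12");snap("scene_12",(270,150,390,230),6)
E
```

```text
time: 14.8
tcp_pos: [0.5387, -0.1274, 0.0025]
tcp_rot: [-1.256, -1.133, 1.128]
wrist_force: [-3.1, 0.9, 3.7]
grip_width: 0.0207
t 14.8 tcp [0.5387, -0.1274, 0.0025] az 83.9 tilt 0.18 F [-3.1, 0.9, 3.7] w 20.7
```

View pics/scene_12.png

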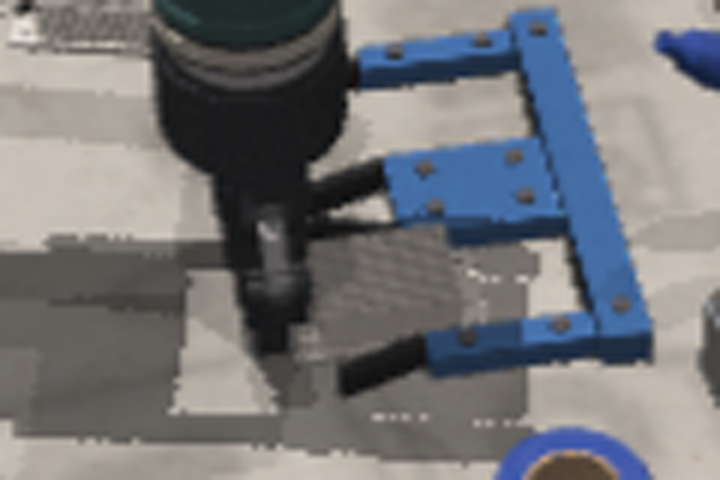

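View pics/wrist_12.png

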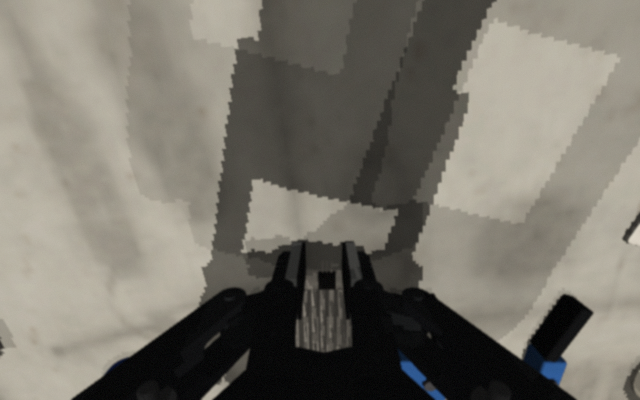

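```bash
python3 -m pendant '[[0,0,0,0,0,-0.5,24],[0,0,0,0,0,-1,24],[0,0,0,0,0,-1.5,24],[0,0,0,0,0,-2,24],[0,0,0,0,0,-2.5,24],[0,0,0,0,0,-2.9,24]]'
python3 - <<'E'
from h import *
st(); snap("scene_13",(270,150,390,230),6)
E
```

```text
time: 15.65
tcp_pos: [0.5688, -0.1307, 0.0025]
tcp_rot: [-1.258, -1.134, 1.127]
wrist_force: [-2.8, -0.5, 1.2]
grip_width: 0.0209
t 15.65 tcp [0.5688, -0.1307, 0.0025] az 83.9 tilt 0.24 F [-2.8, -0.5, 1.2] w 20.9
```

View pics/scene_13.png

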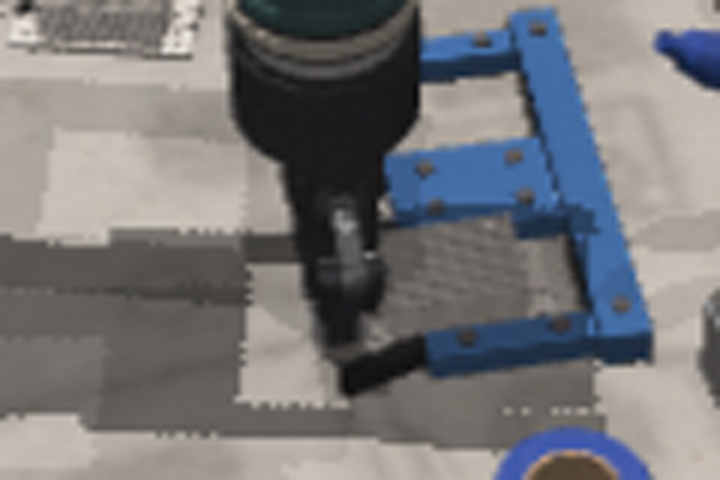

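```bash
python3 -m pendant '[[0,0,0,0,0,-0.3,24],[0,0,0,0,0,-0.6,24],[0,0,0,0,0,-0.8,24],[0,0,0,0,0,-1,24]]'; python3 -m pendant '[[0,0,0,0,0,-0.2,24],[0,0,0,0,0,-0.4,24]]'
python3 - <<'E'
from h import *
st(); snap("scene_14",(270,150,390,230),6)
E
```

```text
time: 16.2
tcp_pos: [0.5793, -0.1318, 0.0026]
tcp_rot: [-1.258, -1.135, 1.127]
wrist_force: [-1.6, -0.7, 2.0]
grip_width: 0.0209
time: 16.45
tcp_pos: [0.5809, -0.1319, 0.0023]
tcp_rot: [-1.253, -1.131, 1.129]
wrist_force: [-10.0, 0.8, 7.1]
grip_width: 0.0209
t 16.45 tcp [0.5809, -0.1319, 0.0023] az 83.9 tilt 0.25 F [-10.0, 0.8, 7.1] w 20.9
```

View pics/scene_14.png

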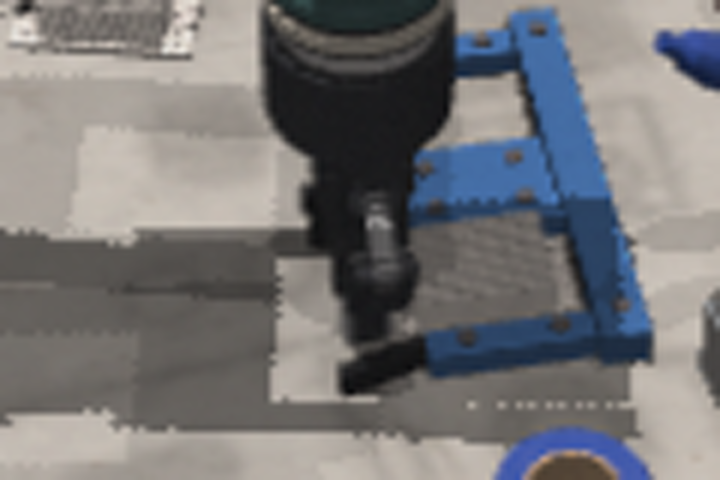

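```bash
python3 -m pendant '[[0,0,0,0,0,-0.2,24],[0,0,0,0,0,-0.4,24]]'; python3 -m pendant '[[0,0,0,0,0,-0.2,24],[0,0,0,0,0,-0.2,24]]';  python3 - <<'E'
from h import *
st()
E
```

```text
time: 16.75
tcp_pos: [0.5811, -0.1319, 0.0023]
tcp_rot: [-1.245, -1.124, 1.134]
wrist_force: [-13.3, 1.4, 11.1]
grip_width: 0.0205
time: 17.0
tcp_pos: [0.5809, -0.1319, 0.0025]
tcp_rot: [-1.241, -1.12, 1.136]
wrist_force: [-9.0, 0.9, 7.3]
grip_width: 0.0205
t 17.0 tcp [0.5809, -0.1319, 0.0025] az 83.9 tilt 1.06 F [-9.0, 0.9, 7.3] w 20.5
```

```bash
python3 -m pendant '[[0,0,0,0,0,1.5,24],[0,0,0,0,0,2.5,24],[0,0,0,0,-8,2.5,24],[0,0,0,0,-8,2.5,24]]';  python3 - <<'E'
from h import *
st(); snap("wrist_15"); snap("scene_15",(270,130,390,230),6); rel(.5078,.1427,.10,-6)
E
```

```text
time: 17.5
tcp_pos: [0.5603, -0.1306, 0.0876]
tcp_rot: [-1.249, -1.126, 1.133]
wrist_force: [1.2, -0.3, 0.6]
grip_width: 0.0205
t 17.5 tcp [0.5603, -0.1306, 0.0876] az 83.9 tilt 0.51 F [1.2, -0.3, 0.6] w 20.5
row [-0.009, 1.57, -0.006] [26.62, -1.21, 8.09] n 8.4
```

View pics/scene_15.png

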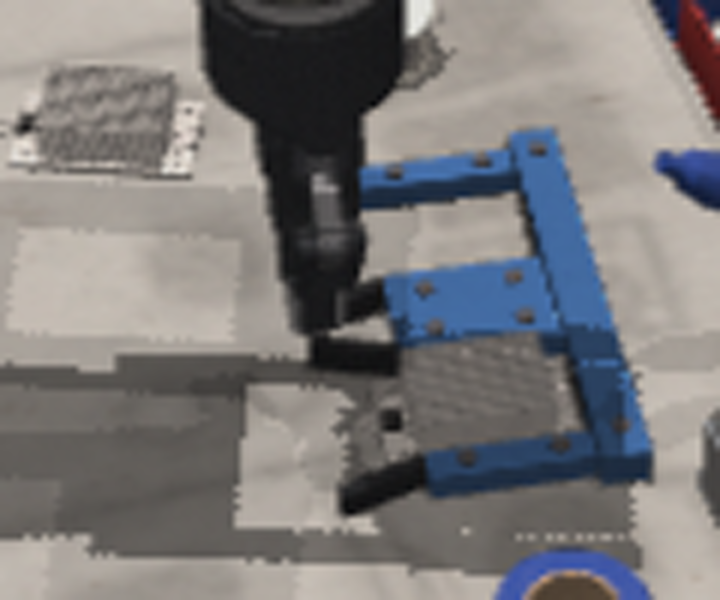

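View pics/wrist_15.png

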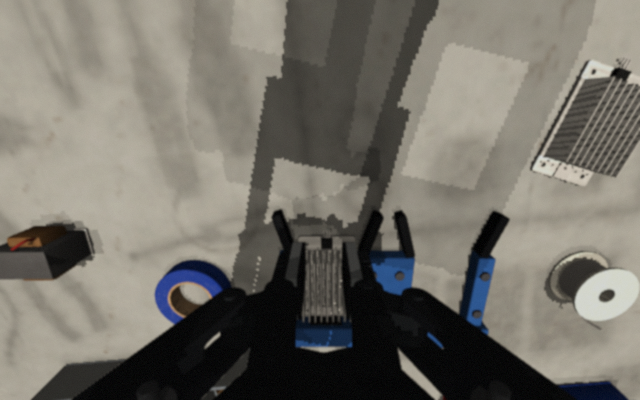

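```bash
python3 -m pendant '[[0,0,0,0,-1.2,5,55],[0,1.57,0,26.6,-1.2,8,55],[0,1.57,0,26.6,-1.2,8,55],[0,1.57,0,26.6,-1.2,8,55],[0,1.57,0,26.6,-1.2,8,55],[0,1.57,0,26.6,-1.2,8,55],[0,1.57,0,26.6,-1.2,8,55],[0,1.57,0,26.6,-1.2,8,55],[0,1.57,0,26.6,-1.2,8,55],[0,1.57,0,26.6,-1.2,8,55],[0,1.57,0,26.6,-1.2,8,55]]';  python3 - <<'E'
from h import *
st(); snap("wrist_16"); snap("top_16",(230,150,430,300),4); snap("scene_16",(220,100,440,265),3.4)
E
```

```text
time: 18.98
tcp_pos: [0.5078, 0.1423, 0.0979]
tcp_rot: [-1.567, 0.091, -0.071]
wrist_force: [0.1, -0.2, 0.7]
grip_width: 0.0468
t 18.98 tcp [0.5078, 0.1423, 0.0979] az -5.9 tilt 0.74 F [0.1, -0.2, 0.7] w 46.8
```

View pics/wrist_16.png

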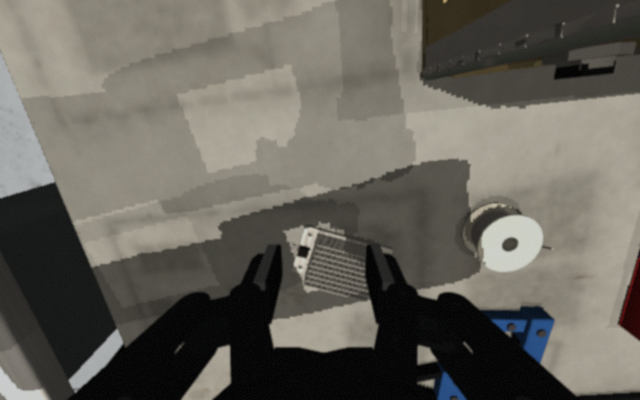

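View pics/top_16.png

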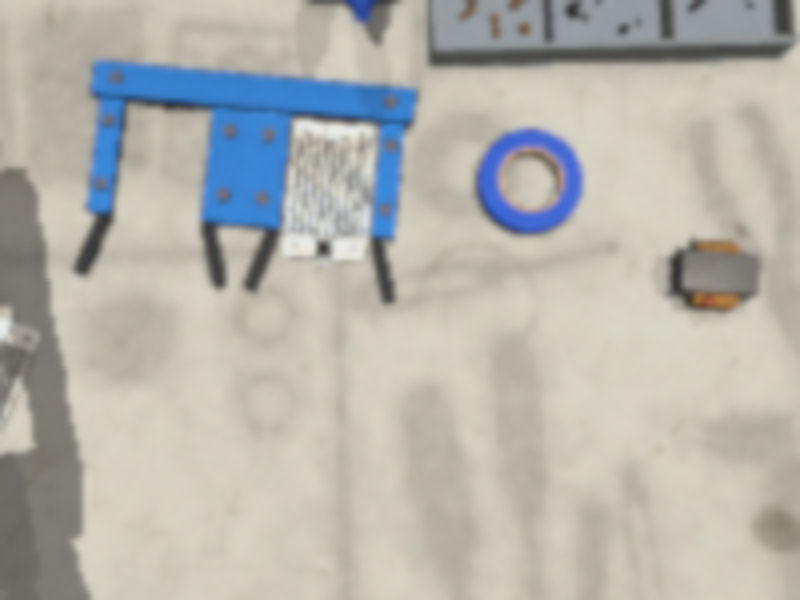

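View pics/scene_16.png

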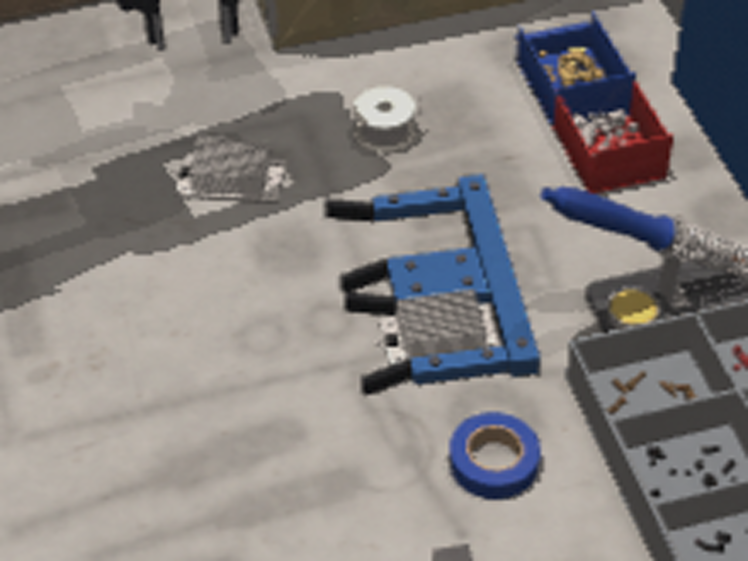

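Run:
```python
from h import *
np.set_printoptions(precision=4,suppress=True)
rel(.5078,.1427,.0045,-6)
s=get_state();c=camera("wrist");R,t=wristRt(c,s)
Rt=Ro.from_rotvec(s["tcp_rot"]).as_matrix()
for p in [(303,227),(390,246),(290,287)]: X=bp(c,p,.004,R,t); print(p,X,"tool",Rt.T@(X-s["tcp_pos"]))
```

```text
row [-0.002, 0.002, -0.011] [0.06, 9.44, 0.01] n 1.5
(303, 227) [0.4874 0.1185 0.004 ] tool [-0.0172  0.095  -0.0261]
(390, 246) [0.5658 0.0912 0.004 ] tool [ 0.0636  0.0941 -0.0451]
(290, 287) [0.4663 0.0552 0.004 ] tool [-0.0317  0.0951 -0.0912]
```

```bash
python3 -m pendant '[[0,0,-0.01,0.1,5,0,24],[0,0,-0.01,0.1,8.5,0,24],[0,0,-0.01,0.1,9.4,-0.5,24],[0,0,-0.01,0.1,9.4,-1.3,24],[0,0,-0.01,0.1,9.4,-2,24],[0,0,-0.01,0.1,9.4,-2.7,24],[0,0,-0.01,0.1,9.4,-3.4,24],[0,0,-0.01,0.1,9.4,-4.2,24],[0,0,-0.01,0.1,9.4,-5,24],[0,0,-0.01,0.1,9.4,-5.8,24]]';  python3 - <<'E'
from h import *
st(); snap("wrist_17")
E
```

```text
time: 20.42
tcp_pos: [0.5023, 0.0844, 0.0052]
tcp_rot: [-1.567, 0.082, -0.081]
wrist_force: [-0.5, 1.1, 1.9]
grip_width: 0.0205
t 20.43 tcp [0.5023, 0.0844, 0.0052] az -5.9 tilt 0.13 F [-0.5, 1.1, 1.9] w 20.5
```

View pics/wrist_17.png

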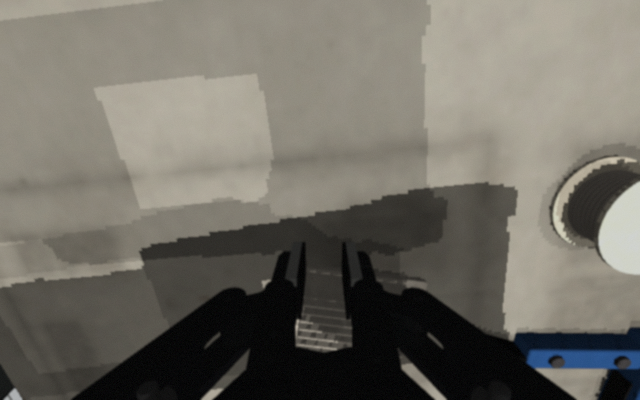

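```bash
python3 -m pendant '[[0,0,0,0,0,1,24],[0,0,0,1.2,0,1,55],[0,0,0,1.2,0,1,55],[0,0,0,1.2,0,0.2,55],[0,0,0,1.2,0,-0.6,55],[0,0,0,1.2,0,-1.4,55],[0,0,0,1.2,0,-2.2,55],[0,0,0,1.2,0,-3,55],[0,0,0,1.2,0,-3.8,55],[0,0,0,1.2,0,-4.6,55],[0,0,0,1.2,0,-5.4,55]]'
python3 - <<'E'
from h import *
st(); snap("wrist_18"); snap("scene_18",(220,100,440,265),3.4)
E
```

```text
time: 21.85
tcp_pos: [0.5084, 0.0279, 0.005]
tcp_rot: [-1.569, 0.083, -0.081]
wrist_force: [0.8, 0.6, -0.5]
grip_width: 0.0475
t 21.85 tcp [0.5084, 0.0279, 0.005] az -6.0 tilt 0.08 F [0.8, 0.6, -0.5] w 47.5
```

View pics/wrist_18.png

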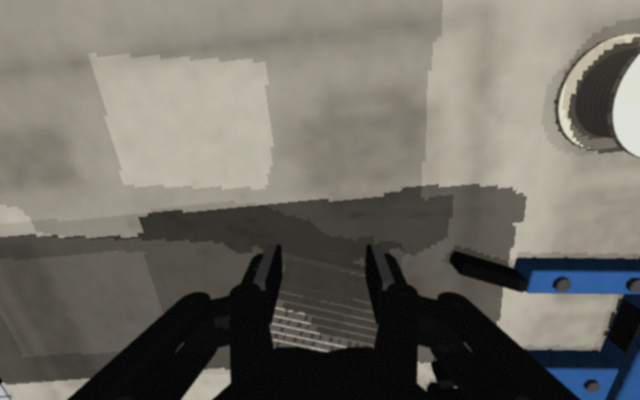

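View pics/scene_18.png

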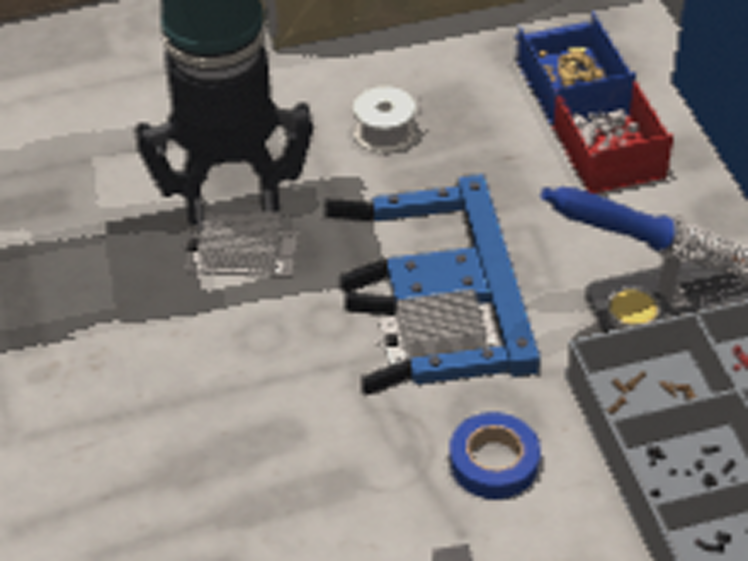

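Run:
```python
from h import *
np.set_printoptions(precision=4,suppress=True)
s=get_state();c,R,t=snap("scene_19",(265,155,315,190),14)
Rt=Ro.from_rotvec(s["tcp_rot"]).as_matrix()
for p in [(196,272),(290,277),(298,238)]: X=bp(c,(220+p[0]/3.4,100+p[1]/3.4),.004,R,t); print(p,X,"tool",Rt.T@(X-s["tcp_pos"]))
c,R,t=snap("top_19",(200,180,330,280),6)
```

```text
(196, 272) [ 0.4668 -0.0191  0.004 ] tool [-0.0365  0.001  -0.0506]
(290, 277) [ 0.5367 -0.0458  0.004 ] tool [ 0.0358  0.001  -0.0698]
(298, 238) [ 0.5533 -0.0061  0.004 ] tool [ 0.0481  0.0009 -0.0286]
```

View pics/scene_19.png

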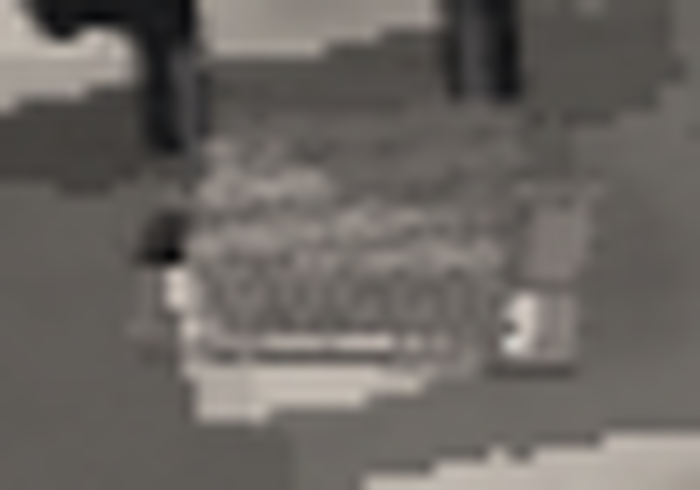

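View pics/top_19.png

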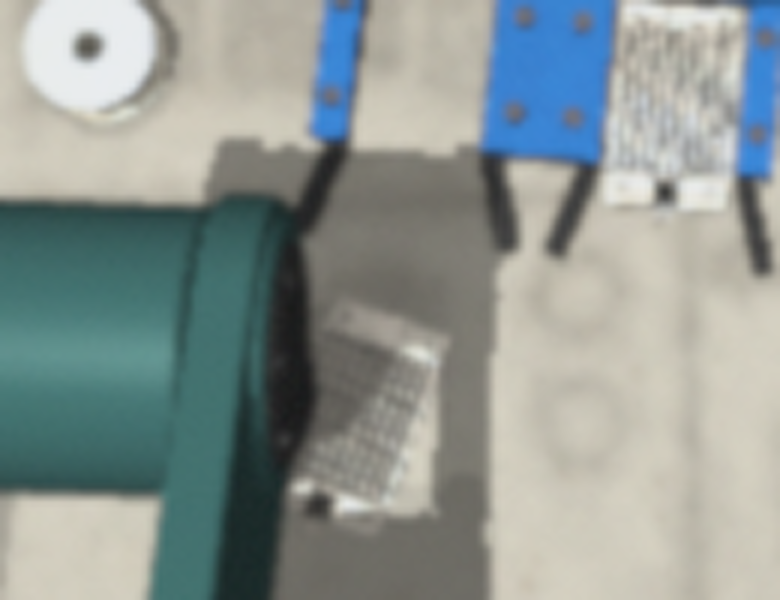

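```bash
python3 -m pendant '[[0,0,0,0,0,1.5,55],[0,0,0,0,-6,2.5,55],[0,0,0,0,-9,2.5,55],[0,0,0,0,-9,2.5,55]]'
python3 - <<'E'
from h import *
st(); snap("wrist_20")
E
```

```text
time: 22.55
tcp_pos: [0.5137, 0.0541, 0.0986]
tcp_rot: [-1.568, 0.076, -0.086]
wrist_force: [0.9, 0.9, -0.0]
grip_width: 0.0469
t 22.55 tcp [0.5137, 0.0541, 0.0986] az -5.9 tilt 0.38 F [0.9, 0.9, -0.0] w 46.9
```

View pics/wrist_20.png

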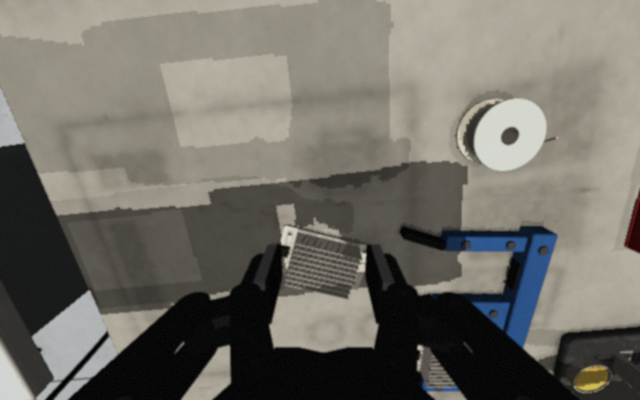

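Run:
```python
from h import *
np.set_printoptions(precision=4,suppress=True)
s=get_state();c=camera("wrist");R,t=wristRt(c,s)
Rt=Ro.from_rotvec(s["tcp_rot"]).as_matrix()
cv2.imwrite("pics/w20c.png",cv2.resize(c["img"][200:320,240:420,::-1],None,fx=4,fy=4,interpolation=cv2.INTER_CUBIC))
for p in [(283,227),(369,246)]: X=bp(c,p,.004,R,t); print(p,X,"tool",Rt.T@(X-s["tcp_pos"]))
```

```text
(283, 227) [0.4748 0.033  0.004 ] tool [-0.0351  0.0921 -0.0247]
(369, 246) [0.5511 0.0056 0.004 ] tool [ 0.0437  0.0922 -0.0441]
```

View pics/w20c.png

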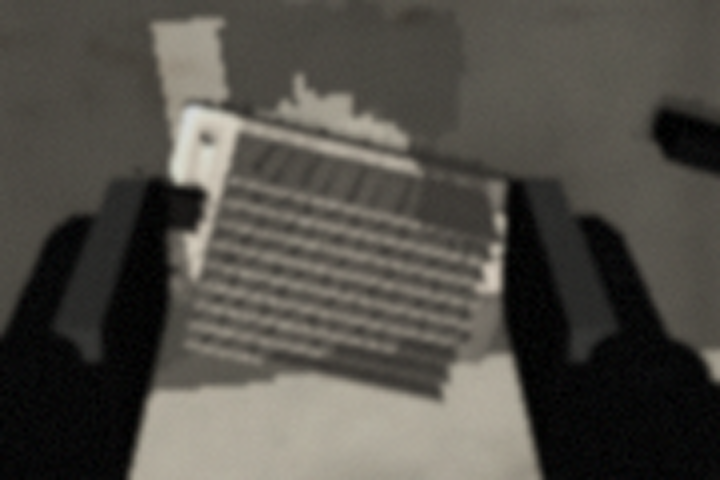

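Run:
```python
from h import *
rel(.5154,.0474,.0055,-6)
```

```text
row [-0.001, 0.001, -0.002] [0.53, 8.9, -0.58] n 1.4
```

```bash
python3 -m pendant '[[0,0,0,0.5,4,0,24],[0,0,0,0.5,8,0,24],[0,0,0,0.5,9.2,-0.6,24],[0,0,0,0.5,9.2,-1.3,24],[0,0,0,0.5,9.2,-1.8,24],[0,0,0,0.5,9.2,-2.3,24],[0,0,0,0.5,9.2,-2.8,24],[0,0,0,0.5,9.2,-3.3,24],[0,0,0,0.5,9.2,-3.75,24],[0,0,0,0.5,9.2,-3.75,24]]'
python3 - <<'E'
from h import *
st(); snap("wrist_21"); snap("top_21",(200,180,330,280),6)
E
```

```text
time: 23.9
tcp_pos: [0.5119, 0.0154, 0.0026]
tcp_rot: [-1.569, 0.083, -0.081]
wrist_force: [1.1, 0.3, 0.2]
grip_width: 0.0205
t 23.9 tcp [0.5119, 0.0154, 0.0026] az -6.0 tilt 0.08 F [1.1, 0.3, 0.2] w 20.5
```

View pics/wrist_21.png

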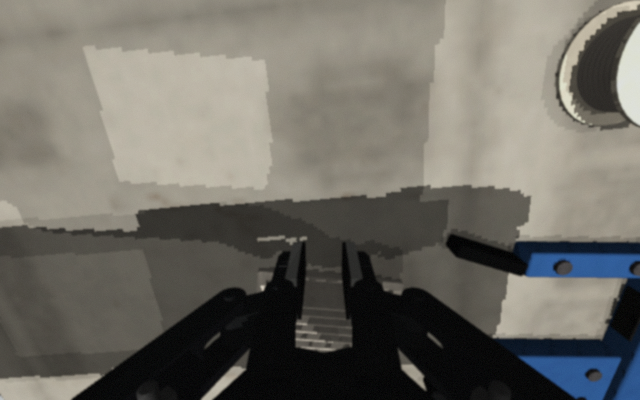

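View pics/top_21.png

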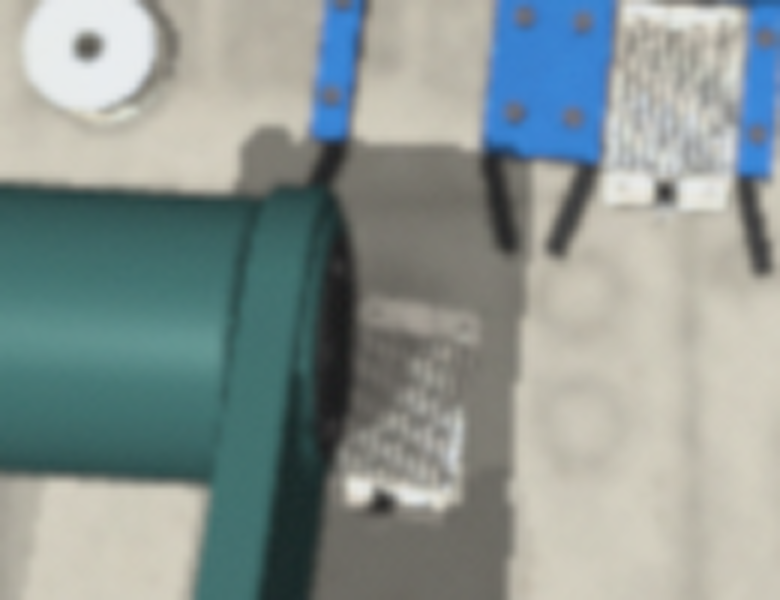

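```bash
python3 -m pendant '[[0,0,0,0,0,1.5,24],[0,0,0,0,-6,2,24],[0,0,0,0,-9.5,2.5,24],[0,0,0,0,-9.5,2.5,24]]'
python3 - <<'E'
from h import *
np.set_printoptions(precision=4,suppress=True)
st(); s=get_state(); c,R,t=snap("wrist_22",(240,190,640,390),2)
Rt=Ro.from_rotvec(s["tcp_rot"]).as_matrix()
for n,w in (("wrist",0),):
  for th in ["sink_a","nest"]:
    print(th,[(r["rect"],round(r["conf"],2)) for r in spot_in(th,"wrist")][:4])
c,R,t=snap("top_22",(200,180,330,280),6)
E
```

```text
time: 24.5
tcp_pos: [0.5176, 0.0419, 0.102]
tcp_rot: [-1.568, 0.074, -0.086]
wrist_force: [-0.1, 0.2, 0.4]
grip_width: 0.0204
t 24.5 tcp [0.5176, 0.0419, 0.102] az -5.9 tilt 0.44 F [-0.1, 0.2, 0.4] w 20.4
sink_a [([279.2, 235.6, 92.4, 60.1], 0.59), ([401.1, 333.0, 39.5, 22.9], 0.46)]
nest [([387.4, 214.8, 164.5, 166.1], 0.58)]
```

View pics/wrist_22.png

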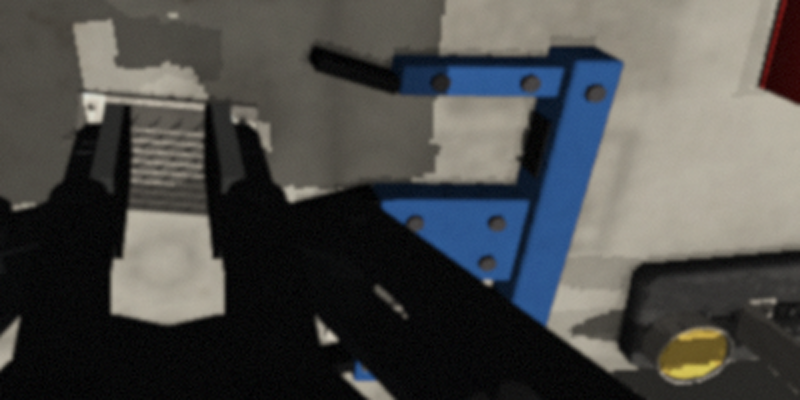

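View pics/top_22.png

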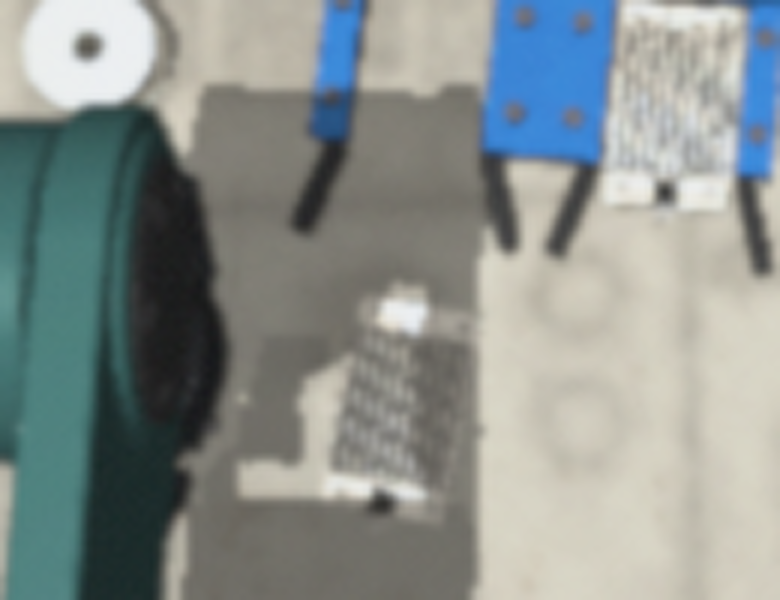

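Run:
```python
from h import *
np.set_printoptions(precision=4,suppress=True)
s=get_state(); c=camera("wrist"); R,t=wristRt(c,s)
u=np.array([.9945,-.1045,0]);n=np.array([.1045,.9945,0])
def q(c,p,z,R,t):
    X=bp(c,p,z,R,t); print(p,X,"u",round(X@u,4),"p",round(X@n,4))
for p,z in [((281,236.5),.004),((369,243),.004),((440,238.5),.015),((520,238.5),.015),((440,289),.015),((500,289),.015),((440,283),0)]: q(c,p,z,R,t)
print("top"); c=camera("top")
for p,z in [((328,480),.004),((437,517),.004),((478,315),.004),((367,298),.004),((352,0),.015),((345,137),.015),((497,0),.015),((484,155),.015)]: q(c,(200+p[0]/6,180+p[1]/6),z,c["R"],c["t"])
```

```text
(281, 236.5) [0.4725 0.0108 0.004 ] u 0.4687 p 0.0602
(369, 243) [ 0.5522 -0.004   0.004 ] u 0.5495 p 0.0538
(440, 238.5) [0.6126 0.0001 0.015 ] u 0.6092 p 0.0642
(520, 238.5) [ 0.6817 -0.0069  0.015 ] u 0.6786 p 0.0644
(440, 289) [ 0.6141 -0.0525  0.015 ] u 0.6162 p 0.0119
(500, 289) [ 0.6694 -0.0581  0.015 ] u 0.6718 p 0.0122
(440, 283) [ 0.6199 -0.0573 -0.    ] u 0.6224 p 0.0078
top
(254.66666666666666, 260.0) [0.4791 0.0062 0.004 ] u 0.4758 p 0.0562
(272.8333333333333, 266.1666666666667) [ 0.4634 -0.0374  0.004 ] u 0.4648 p 0.0112
(279.6666666666667, 232.5) [ 0.544  -0.0545  0.004 ] u 0.5467 p 0.0026
(261.1666666666667, 229.66666666666666) [ 0.5519 -0.0095  0.004 ] u 0.5499 p 0.0482
(258.6666666666667, 180.0) [ 0.6735 -0.005   0.015 ] u 0.6703 p 0.0654
(257.5, 202.83333333333334) [ 0.6166 -0.0021  0.015 ] u 0.6134 p 0.0623
(282.8333333333333, 180.0) [ 0.6721 -0.0644  0.015 ] u 0.6751 p 0.0062
(280.6666666666667, 205.83333333333334) [ 0.6078 -0.0585  0.015 ] u 0.6106 p 0.0054
```

Run:
```python
from h import *
rel(.4261,-.0110,.06,84)
```

```text
row [-0.004, -1.57, -0.004] [-8.15, 3.62, -6.05] n 8.4
```

```bash
python3 -m pendant '[[0,-1.57,0,-8.1,0,-6,24],[0,-1.57,0,-8.1,0,-6,24],[0,-1.57,0,-8.1,0,-6,24],[0,-1.57,0,-8.1,0,-6,24],[0,-1.57,0,-8.1,3.6,-6,24],[0,-1.57,0,-8.1,3.6,-6,24],[0,-1.57,0,-8.1,3.6,-6,24],[0,-1.57,0,-8.1,3.6,-6,24],[0,-1.57,0,-8.1,3.6,-6,24],[0,-1.57,0,-8.1,3.6,-6,24],[0,-1.57,0,-8.1,3.6,-6,24]]'
python3 - <<'E'
from h import *
st(); snap("wrist_23",(160,180,480,400),2.4); rel(.4261,-.0110,.0018,84)
E
```

```text
time: 26.18
tcp_pos: [0.4263, -0.0106, 0.0597]
tcp_rot: [-1.253, -1.127, 1.133]
wrist_force: [-1.1, -0.0, -0.0]
grip_width: 0.0206
t 26.18 tcp [0.4263, -0.0106, 0.0597] az 83.9 tilt 0.33 F [-1.1, -0.0, -0.0] w 20.6
row [-0.006, -0.001, 0.0] [-0.05, 5.8, -0.01] n 0.9
```

View pics/wrist_23.png

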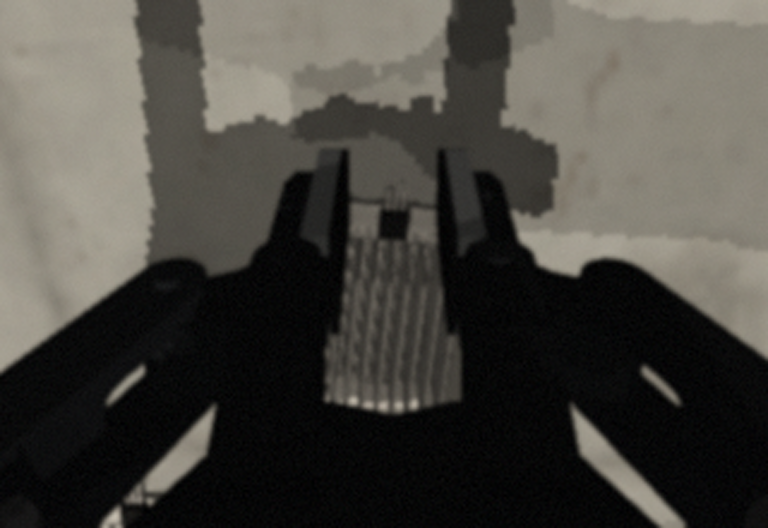

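```bash
python3 -m pendant '[[0,0,0,0,3.5,0,24],[0,0,0,0,5.4,0,24],[0,0,0,0,5.8,-0.5,24],[0,0,0,0,5.8,-1.5,24],[0,0,0,0,5.8,-2.3,24],[0,0,0,0,5.8,-2.9,24],[0,0,0,0,5.8,-3.5,24],[0,0,0,0,5.8,-4.2,24],[0,0,0,0,5.8,-4.9,24],[0,0,0,0,5.8,-5.6,24]]'
python3 - <<'E'
from h import *
st(); snap("wrist_24",(160,180,480,400),2.4); snap("scene_24",(270,130,390,230),6)
E
```

```text
time: 27.48
tcp_pos: [0.4815, -0.0164, 0.002]
tcp_rot: [-1.252, -1.126, 1.134]
wrist_force: [-4.2, -0.5, 5.4]
grip_width: 0.0207
t 27.48 tcp [0.4815, -0.0164, 0.002] az 84.0 tilt 0.4 F [-4.2, -0.5, 5.4] w 20.7
```

View pics/wrist_24.png

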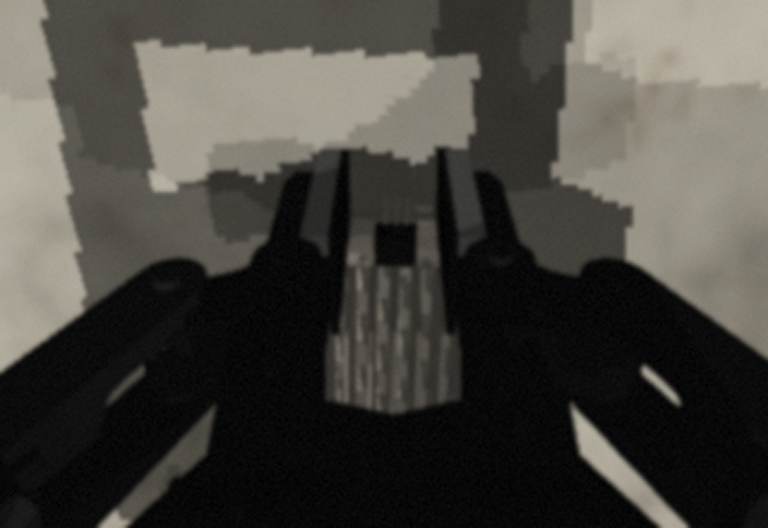

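View pics/scene_24.png

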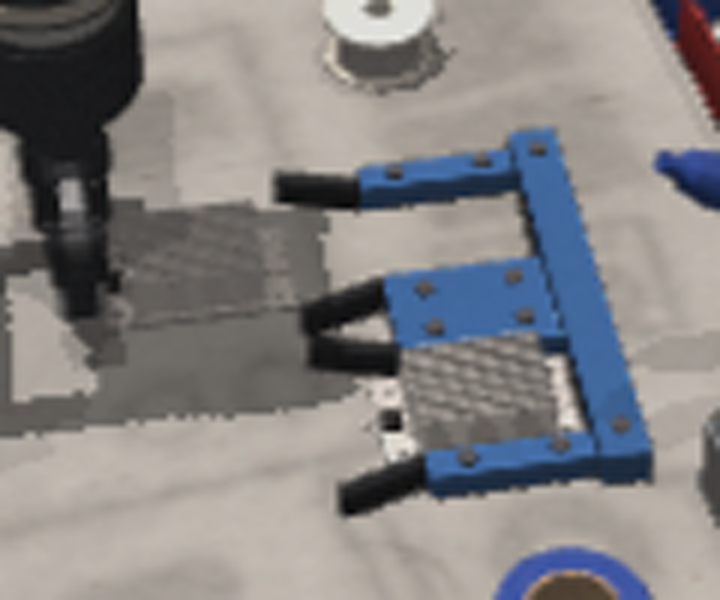

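```bash
python3 -m pendant '[[0,0,0,0,0,-0.6,24],[0,0,0,0.1,0,-1.2,24],[0,0,0,0.2,0,-1.8,24],[0,0,0,0.3,0,-2.4,24]]'
python3 - <<'E'
from h import *
st(); snap("scene_25",(270,130,390,230),6)
E
```

```text
time: 28.08
tcp_pos: [0.507, -0.0161, 0.002]
tcp_rot: [-1.253, -1.128, 1.134]
wrist_force: [-4.5, -0.8, 4.2]
grip_width: 0.0205
t 28.07 tcp [0.507, -0.0161, 0.002] az 84.0 tilt 0.29 F [-4.5, -0.8, 4.2] w 20.5
```

View pics/scene_25.png

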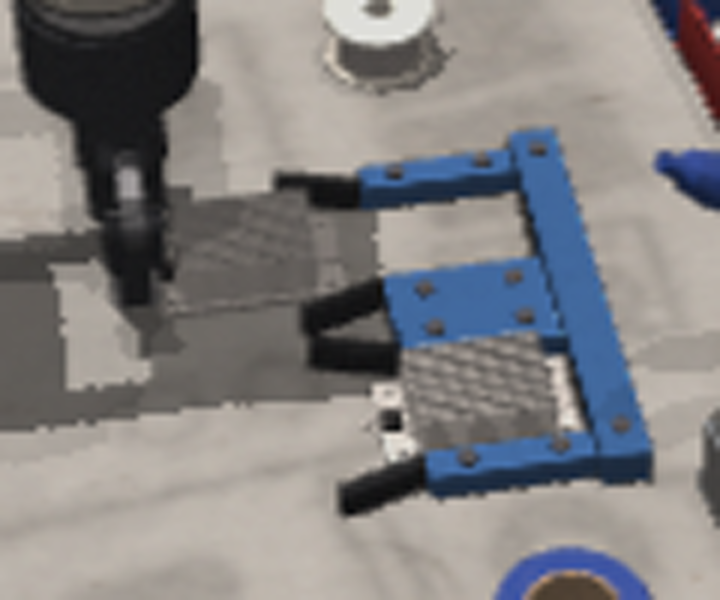

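Nose is in the mouth, about to enter the rails. Continuing.

```bash
python3 -m pendant '[[0,0,0,0,0,-0.5,24],[0,0,0,0,0,-1,24],[0,0,0,0,0,-1.5,24],[0,0,0,0,0,-2,24],[0,0,0,0,0,-2.5,24],[0,0,0,0,0,-3,24]]'
python3 - <<'E'
from h import *
st(); snap("scene_26",(270,130,390,230),6); snap("wrist_26",(160,180,480,400),2.4)
E
```

```text
time: 28.88
tcp_pos: [0.5382, -0.0193, 0.0021]
tcp_rot: [-1.255, -1.129, 1.133]
wrist_force: [-4.7, 0.5, 4.6]
grip_width: 0.0204
t 28.88 tcp [0.5382, -0.0193, 0.0021] az 84.0 tilt 0.19 F [-4.7, 0.5, 4.6] w 20.4
```

View pics/scene_26.png

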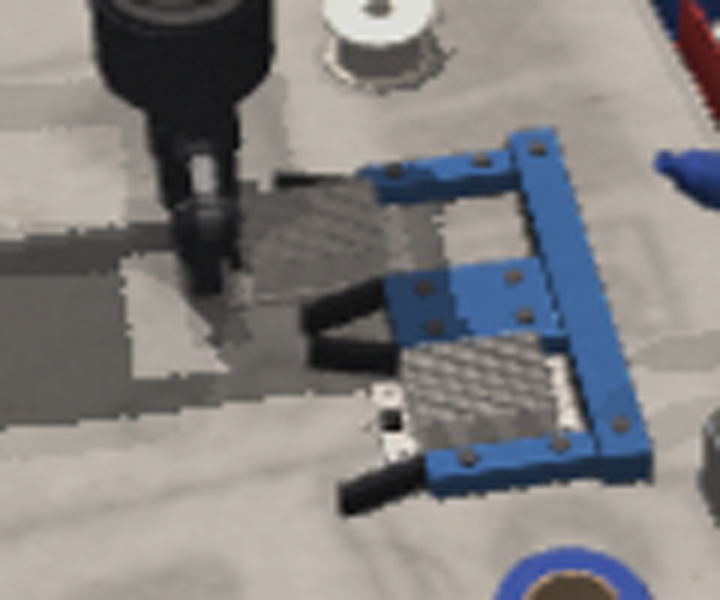

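View pics/wrist_26.png

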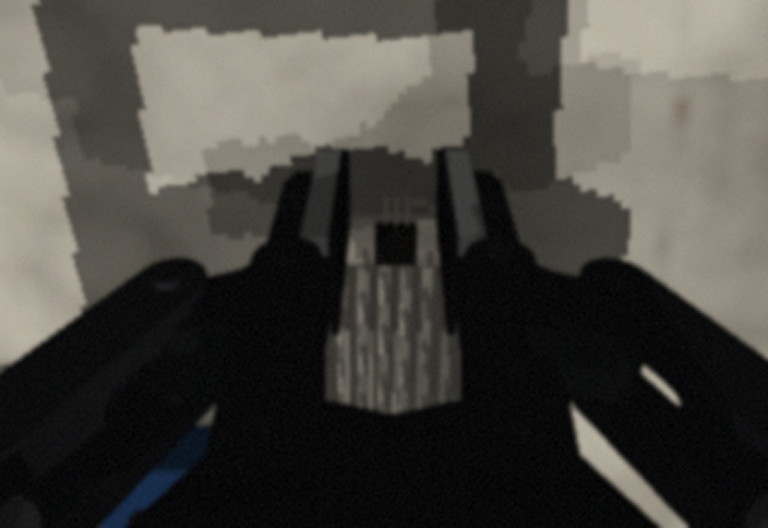

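```bash
python3 -m pendant '[[0,0,0,0,0,-0.6,24],[0,0,0,0,0,-1.2,24],[0,0,0,0,0,-1.8,24],[0,0,0,0,0,-2.4,24],[0,0,0,0,0,-3,24],[0,0,0,0,0,-3.6,24],[0,0,0,0,0,-4.2,24],[0,0,0,0,0,-4.7,24]]'
python3 - <<'E'
from h import *
st(); snap("scene_27",(270,130,390,230),6)
E
```

```text
time: 29.98
tcp_pos: [0.5861, -0.0244, 0.0021]
tcp_rot: [-1.256, -1.13, 1.132]
wrist_force: [-3.6, -0.8, 5.0]
grip_width: 0.0204
t 29.98 tcp [0.5861, -0.0244, 0.0021] az 84.0 tilt 0.09 F [-3.6, -0.8, 5.0] w 20.4
```

View pics/scene_27.png

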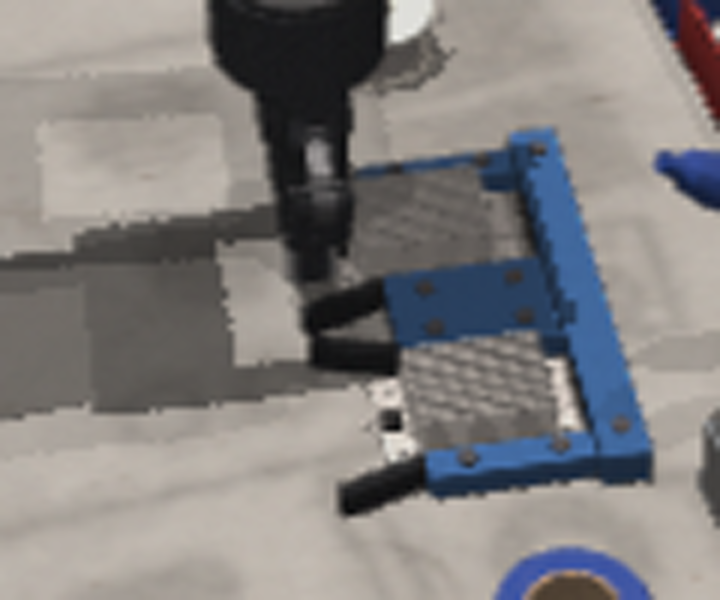

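```bash
python3 -m pendant '[[0,0,0,0,0,-0.3,24],[0,0,0,0,0,-0.5,24],[0,0,0,0,0,-0.7,24]]'; python3 -m pendant '[[0,0,0,0,0,-0.2,24],[0,0,0,0,0,-0.3,24]]'; python3 -m pendant '[[0,0,0,0,0,-0.2,24],[0,0,0,0,0,-0.3,24]]'
```

```text
time: 30.4
tcp_pos: [0.5929, -0.0252, 0.002]
tcp_rot: [-1.255, -1.129, 1.132]
wrist_force: [-7.1, 1.0, 6.3]
grip_width: 0.0204
time: 30.65
tcp_pos: [0.5931, -0.0252, 0.0019]
tcp_rot: [-1.25, -1.124, 1.136]
wrist_force: [-12.6, 1.7, 10.7]
grip_width: 0.0206
time: 30.9
tcp_pos: [0.5931, -0.0252, 0.0019]
tcp_rot: [-1.244, -1.119, 1.139]
wrist_force: [-13.0, 0.8, 10.3]
grip_width: 0.0204
```

```bash
python3 -m pendant '[[0,0,0,0,0,1.5,24],[0,0,0,0,0,3,24],[0,0,0,0,-6,4,24],[0,0,0,0,-12,10,24],[0,0,0,0,-14,18,24],[0,0,0,0,-14,24,24],[0,0,0,10,-14,26,24],[0,0,0,16,-14,26,24],[0,0,0,16,-14,26,24]]'
python3 - <<'E'
from h import *
st(); c,R,t=snap("scene_28",(270,130,390,230),6); snap("top_28",(190,140,350,250),5); snap("wrist_28")
for th in ["solder_spool","tape_roll","transformer","sink_a"]:
    print(th,[(r["rect"],round(r["conf"],2)) for r in spot_in(th,"top")][:3])
E
```

```text
time: 32.02
tcp_pos: [0.3539, 0.1631, 0.1468]
tcp_rot: [-1.245, -1.123, 1.136]
wrist_force: [-0.1, 0.3, 0.4]
grip_width: 0.0203
t 32.02 tcp [0.3539, 0.1631, 0.1468] az 84.0 tilt 0.79 F [-0.1, 0.3, 0.4] w 20.3
solder_spool [([202.0, 178.7, 28.5, 23.2], 0.6)]
tape_roll [([348.2, 183.9, 26.4, 24.8], 0.97)]
transformer [([394.5, 212.4, 29.7, 15.8], 0.87)]
sink_a [([254.3, 174.8, 29.1, 40.8], 0.95), ([350.6, 185.2, 24.8, 25.1], 0.37)]
```

View pics/scene_28.png

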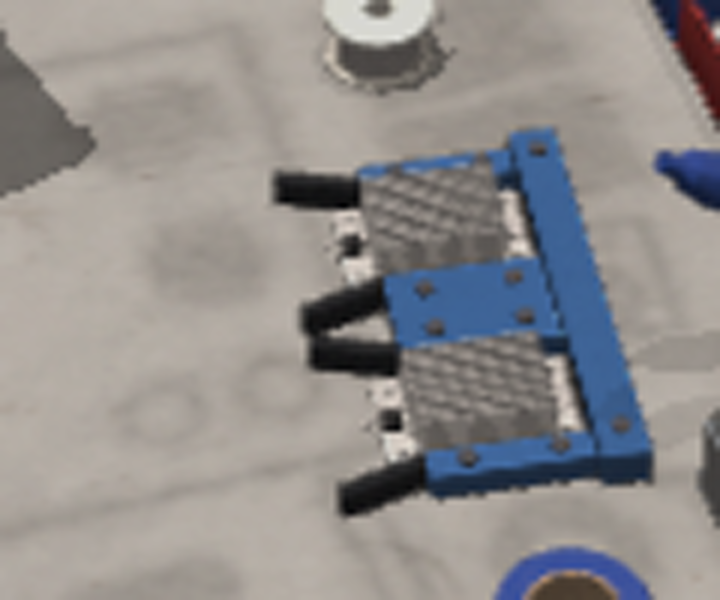

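View pics/top_28.png

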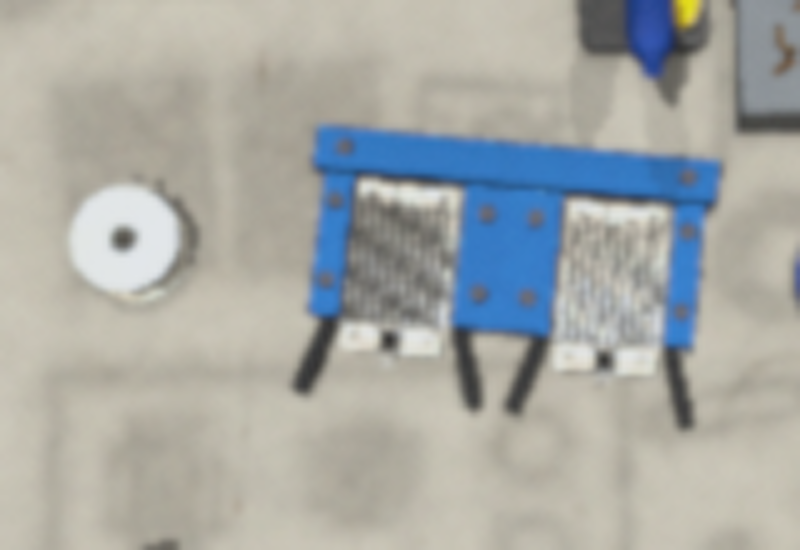

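Both sinks sit flat in their lanes, with the front tabs at the stop bar and the transistors facing out. The spool, tape and transformer rectangles match the starting ones to within a few pixels.

Run:
```python
from cell import *
print(job_done())
```

```text
the job is handed in; nothing more can be done
None
```

I tipped both heat sinks onto their bases with the fins up, first `sink_a` to the left and then `sink_b` to the right. I then pushed `sink_b` into the right lane and `sink_a` into the left, plain end first, all by pushing with no grip or lift. I handed the job in at about 32 s.

**Final checks**
- **Seating:** each push stopped dead at nearly the same depth, with the force along the lane rising to about 13 N. I took that as both sinks being against the stop. The last top and scene pictures show both flat in their lanes, front tabs at the stop bar and transistors facing out. I made no finer measurement of the gap at the stop.
- **Bystanders:** the detected rectangles for the solder spool, tape roll and transformer match the starting ones to within a few pixels, which is about the detector's own scatter.
- **Robot:** the arm was clear of everything with wrist force near zero. The largest wrist reading I saw after a move was about 17 N in total.

**What went wrong or disagreed**
- My first two sideways pushes on `sink_a` moved it without squaring it, probably because a finger rode over its thin tab. I saw this in the pictures and squared it with another push on the fins.
- While pushing the sinks into the lanes, the fingers also pressed down with about 5–11 N.
- The wrist and top cameras differed by up to about 7 mm in places.

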